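# Fill the tilt-out nut bin from the scoop

### The job

Pull the bin's tilt-out front open until it rests against its stop, then pick up the scoop and tip all five nuts out of it into the open bin. Set the empty scoop back down on the worktop, right way up, leave the bin fully open, and don't move the other things.

Things in the scene. Friction and masses are not known exactly. Their poses are not given: they have to be found in the camera images.
- bin_front (a joint): angle of the bin's tilt-out front (rad): 0 = shut, 0.60 = fully tilted out against its stop. It hinges along its bottom edge, its top tilting out of the housing. A stiff hinge: it takes 2 to 5 N at the handle and stays wherever it is left. Starts shut or up to 0.08 ajar
- bin_hinge (a point): middle of the bin's hinge line, at the lower front edge of its wooden housing, 12 mm above the worktop; does not move with the front. Axes of the housing: -x out of the front (towards the robot), y along the hinge line, z up. Housing: fixed to the worktop, 220 mm wide (y), 170 mm deep (+x); closed roof 190 mm above the worktop, its front edge straight above the hinge
- bin_pocket (a point): same point as bin_hinge, but its axes turn with the front (at angle a: turned by a about -y). In these axes the front panel is 220 mm wide (y), z 0 to 170, x -10 to 0; behind it is an open-topped metal pocket that moves with it: inside x 0 to 106, y -96 to 96, floor z 5, back wall to z 110, side walls to z 152 over the front 65
- bin_mouth (a point): middle of the mouth that is free from above once the front is fully tilted out: 50 mm in front of the hinge line, 170 mm above the worktop; fixed, axes as bin_hinge. The mouth runs 50 mm either way in x (from the panel's top edge, then 152 mm above the worktop, to the roof's front edge at 190 mm) and 95 mm either way in y
- bin_handle (a point): middle of the bin's bar handle: round steel bar 11 mm thick, 120 mm long along y, on the front panel near its top, its centre line 45 mm off the panel's face; in bin_pocket axes at x -55, z 152 mm. Axes as bin_pocket. 45 mm of clear space between the bar's centre line and the face
- scoop_grip (a point): centre of the wooden grip bar over the top of the open-nosed aluminium scoop (145 mm long, 110 wide). Bar: 118 mm along x, 14 wide (y), 22 high, its centre 87 above the scoop's flat underside, clear space below it down to the 43 mm walls. Axes of the scoop: nose (open pouring end) to -x, z up; the rear wall is at x +59. With nuts about 0.3 kg
- scoop_lip (a point): middle of the scoop's nose lip, over which the nuts leave: 87 mm forward (-x) of and 67 mm below scoop_grip, axes as scoop_grip. The floor is flat at the rear and rises 15 degrees over the front 65 mm up to this lip, so that the scoop holds the nuts when level and must be tipped nose-down 30 to 45 degrees to empty
- nut0_center (a point): centre of one of the five loose macadamia nuts in their shells, 28 mm balls, about 12 g, that start in the rear of the scoop
- nut1_center (a point): centre of another of the five nuts, same size
- nut2_center (a point): centre of another of the five nuts, same size
- nut3_center (a point): centre of another of the five nuts, same size
- nut4_center (a point): centre of another of the five nuts, same size
- pots: bystander: the nested pair of aluminium pots, 190 mm across the rim (240 over the ears), 122 mm high in all; origin at the centre of its underside
- bowl: bystander: white melamine bowl, 130 mm across, 55 mm high; origin at the centre of its underside
- jar: bystander: glass jar with a steel twist cap, 64 mm across, 110 mm high; origin at the centre of its underside
- bottle: bystander: brown glass sauce bottle, 64 mm across, 230 mm high; origin at the centre of its underside
- skimmer: bystander: bamboo skimmer lying flat between the bin and the scoop, head 100 mm across centred 120 mm towards the robot (-x) from its origin, stick 16 mm wide reaching 150 mm the other way, 16 mm high; origin at the centre of its underside
- chopsticks: bystander: steel canister of chopsticks, 90 mm across, 120 mm high, sticks reaching to 225 mm; origin at the centre of its underside
Things that resemble listed ones, but are neither listed nor needed, are in the scene too. What is shaped like the part that bears scoop_grip but purple or yellow is not meant.

How it is judged:
By the outcome, as a careful person would: the job done as asked, in the order asked, and still so for the second after the job is handed in, with the robot touching nothing.
It also fails if it takes over 64 s, if anything falls off the work surface, if the arm or the gripper's body presses on something with over 40 N, if the wrist force passes 120 N, or if a joint passes its speed limit or range.

### The arm

A 7-joint arm with a two-finger parallel gripper is mounted at the origin on the work surface. World frame = base frame: x ahead of the robot, y to its left, z up, the work surface at z = 0. Lengths are in m, angles in rad, forces in N, time in s.
With the tool pointing down it reaches from about 0.425 to 0.875 m from the base axis. Payload 4.7 kg.
Tool frame: the origin (TCP) lies midway between the tips of the shut fingers; the grasp point (between the pads) lies 19 mm behind it; z points along the fingers, y is the direction in which the jaws open and shut (so a half turn about z gives the same grasp; the last joint's range is limited). The gripper opens to 87 mm and grips with 3 to 60 N. Pads are 19 mm wide; open, the fingers measure 117 mm over their backs; the gripper's body (75 mm by 190 mm) begins 51 mm behind the grasp point.
Start: joints at [1.216, 0.321, -0.07, 1.45, 0.023, 1.371, -0.057], TCP at [0.234, -0.606, 0.223] pointing down, gripper open.
Joint ranges: [-2.86, 2.86], [-0.3, 2.09], [-1.38, 1.24], [0.06, 2.45], [-1.56, 4.7], [0.09, 2.05], [-2.69, 2.69]. Speed limits (rad/s): [2.57, 2.57, 3.14, 3.14, 3.14, 3.14, 3.14].

### API

Orientations are given as a rotation vector (axis times angle).
In Python, from bench import get_state, eyes, job gives the robot as it stands. The module is installed in compiled form; this text tells all that it offers.
- The arm moves only by the shell command python3 -m jog 'ROWS' [FORCE]. ROWS is JSON, a list that holds one entry, the list of rows, each a list of 5 numbers: the opening, from 0 (shut) to 1 (fully open), then the shift along the tool's x, y, z in units of 40 mm (1.0 is 40 mm), then the turn about the tool's z in units of 5 degrees (1.0 is 5 degrees). In form: [[[jaw, dx, dy, dz, turn], ...]]. A call has 1 to 10 rows; each row shifts and turns the commanded pose from where the row before left it, along the tool's axes as they then stand; what a row does not reach is not made up. A row lasts 1/8 s, in which the tool goes at most 62.5 mm and 10.7 degrees, less where a joint would pass 70% of its speed; a pose out of reach is approached as far as the arm can. A call is refused whole if a number of a shift passes 1 or a number of a turn 1, either way. A call with a gripper value outside its range is refused whole. The fingers move at their own pace and stop on an object; FORCE is the grip in N (left out, the last holds). Time passes only in rows, so rows that do not move let the fingers close. It gives the time, the measured TCP pose, the force and the opening at its end, in the units of the state.
- get_state(): the state, without advancing time (a new reading comes with each control period).
- eyes.get_image(name): name is "side" or "top" or "wrist"; returns (picture, depth): 400x640x3 uint8, red, green, blue; 400x640 float32, m along the optical axis (not along the pixel's ray), 0 where there is no reading.
- eyes.camera_params(name): a dict with "camera_matrix" (3x3 intrinsics, pixels), "pose" (4x4, takes a point from camera to world coordinates); the wrist camera has in their place "mount" (4x4, takes a point from camera to tool coordinates, whose origin is the TCP and whose axes are the flange's). Camera axes: x right, y down, z forward; pixel columns grow to the right and rows downward; lengths in m; the calibration is good to about 2 mm. The wrist camera is an equidistant fisheye: a pixel r from the principal point sees the ray r / f radians off the axis. A picture is of the moment at which its call begins: read the wrist's pose just before it. camera_params takes no time and is no camera call.
- job.close_job(): hands the job in, once; it reports no verdict.
The state is a dict: "time": time; "joint_positions": joint angles; "qd": joint speeds; "joint_torque": joint torques, N m; "position": TCP position; "tool_rot": TCP orientation; "ft_force": force on the tool from outside, world axes, zero at the start; "torque": the same for the moment, N m; "grip_width": opening from 0.0 (shut) to 1.0 (fully open).
Only numpy, scipy, OpenCV 4.12 (cv2) and the standard library are available. Lean on these libraries where they do the work, as an engineer would, in place of code of your own. Each camera call takes 0.05 s, during which the arm holds its last target. There are 200 camera calls.

## Working session

There is one attempt and no reset: what is moved stays moved. The work goes in short steps, Python scripts to look and compute and a shell command to move; the robot and the scene stay as the last step left them, time stands still between calls to the robot, and variables do not carry over. Pictures are saved under pics/ and viewed, about 8 in all and at most 12, crops included, and the job is handed in when it is done.

```bash
mkdir -p pics; cat > h.py <<'E'
import numpy as np, cv2
from bench import get_state, eyes, job
from scipy.spatial.transform import Rotation as R
def snap(n,f):
    im,d=eyes.get_image(n); cv2.imwrite(f'pics/{f}.png',im[:,:,::-1]); np.save(f'pics/{f}.npy',d); return im,d
def world(n,f,u,v,w=1):
    d=np.load(f'pics/{f}.npy'); p=eyes.camera_params(n); K=np.array(p['camera_matrix']);T=np.array(p['pose'])
    z=np.median(d[v-w:v+w+1,u-w:u+w+1]); c=np.linalg.inv(K)@[u,v,1]*z
    return (T[:3,:3]@c+T[:3,3]).round(4)
def st():
    s=get_state(); print({k:np.round(s[k],3).tolist() for k in('time','position','tool_rot','ft_force','grip_width','joint_positions')}); print('axes cols\n',R.from_rotvec(s['tool_rot']).as_matrix().round(3)); return s
E
python3 - <<'E'
from h import *
st(); snap('top','top0'); snap('side','side0')
for n in('top','side'): p=eyes.camera_params(n); print(np.round(p['camera_matrix'],1).tolist(),np.round(p['pose'],3).tolist())
print(eyes.camera_params('wrist'))
E
```

```text
{'time': 0.0, 'position': [0.234, -0.606, 0.221], 'tool_rot': [-3.086, -0.576, 0.001], 'ft_force': [0.302, 0.398, 0.639], 'grip_width': 0.999, 'joint_positions': [1.216, 0.322, -0.07, 1.452, 0.023, 1.371, -0.057]}
axes cols
 [[ 0.933  0.361 -0.001]
 [ 0.361 -0.933  0.002]
 [-0.    -0.002 -1.   ]]
[[383.5, 0.0, 324.1], [0.0, 383.5, 203.6], [0.0, 0.0, 1.0]] [[0.006, -0.988, 0.153, 0.383], [-1.0, -0.004, 0.013, -0.009], [-0.012, -0.153, -0.988, 1.217], [0.0, 0.0, 0.0, 1.0]]
[[451.2, 0.0, 319.2], [0.0, 451.2, 201.0], [0.0, 0.0, 1.0]] [[-0.993, -0.091, 0.072, 0.464], [-0.113, 0.63, -0.768, 1.107], [0.024, -0.771, -0.636, 1.061], [0.0, 0.0, 0.0, 1.0]]
{'camera_matrix': array([[309.70691629,   0.        , 319.66618555],
       [  0.        , 309.70691629, 200.65745035],
       [  0.        ,   0.        ,   1.        ]]), 'mount': array([[ 1.08531175e-04, -9.56779799e-01, -2.90813351e-01,
         7.95588326e-02],
       [ 9.99999560e-01, -1.67221132e-04,  9.23358324e-04,
         4.92491485e-04],
       [-9.32080729e-04, -2.90813323e-01,  9.56779359e-01,
        -1.63142252e-01],
       [ 0.00000000e+00,  0.00000000e+00,  0.00000000e+00,
         1.00000000e+00]])}
```

View pics/top0.png

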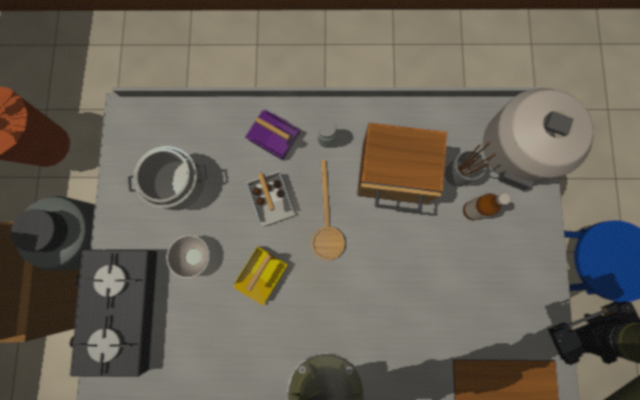

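View pics/side0.png

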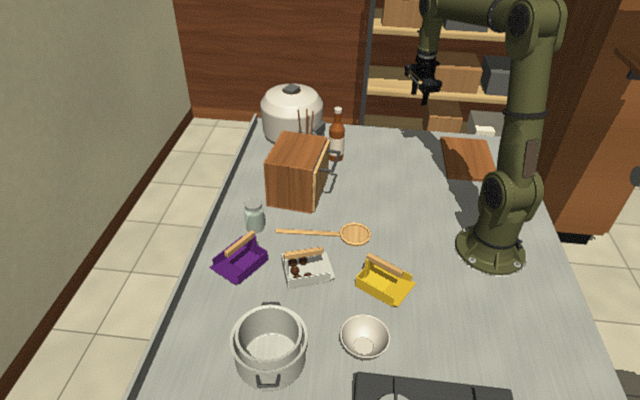

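Top view: candidates for the scoop are purple (272,133), yellow (262,275) and aluminium with nuts (270,197). I choose the aluminium one. The bin is at (405,163) and its handle at about (400,207). One close crop to check.

```bash
python3 - <<'E'
from h import *
im=cv2.imread('pics/top0.png')
a=cv2.resize(im[150:240,235:325],None,fx=4.4,fy=4.4,interpolation=cv2.INTER_CUBIC)
b=cv2.resize(im[120:220,355:455],None,fx=3.96,fy=3.96,interpolation=cv2.INTER_CUBIC)
cv2.imwrite('pics/crop0.png',np.hstack([a,b]))
for n,pts in {'roofBL':(368,126),'roofBR':(445,131),'roofFL':(363,186),'roofFR':(440,193),'handL':(366,199),'handR':(435,208),'gripfront':(272,207),'griprear':(262,178),'gripmid':(267,192),'skim':(328,243),'skimend':(324,163),'bottle':(483,207),'jar':(327,135)}.items(): print(n,world('top','top0',*pts))
E
```

```text
roofBL [ 0.7627 -0.1168  0.187 ]
roofBR [ 0.7472 -0.3301  0.1904]
roofFL [ 0.5924 -0.1016  0.1816]
roofFR [ 0.5734 -0.3115  0.1826]
handL [ 5.866e-01 -1.272e-01 -2.000e-04]
handR [ 0.5579 -0.3464  0.0022]
gripfront [0.5452 0.1601 0.0975]
griprear [0.6328 0.1924 0.0974]
gripmid [0.5901 0.1761 0.0983]
skim [ 0.4446 -0.0057  0.0088]
skimend [0.7025 0.0084 0.0104]
bottle [ 0.54   -0.4394  0.1498]
jar [ 0.763  -0.0015  0.1091]
```

View pics/crop0.png

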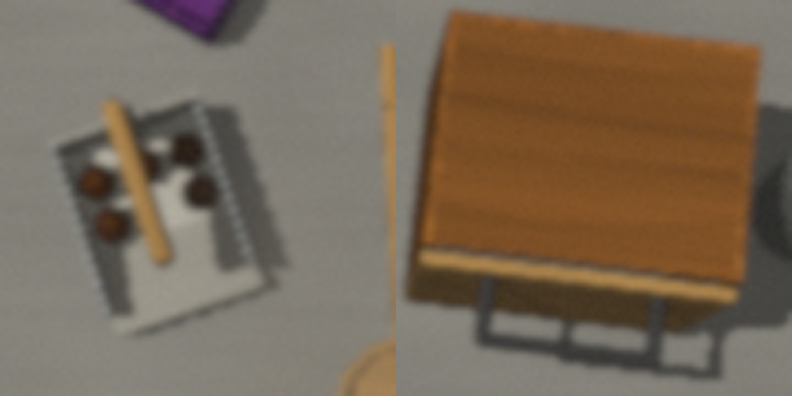

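The crop confirms the aluminium scoop, its nose pointing down-left to the robot and five nuts at the rear. The bar handle runs from about (376,206) to (420,211) in the full image; the copy to its right is its shadow. Next I compute the frames.

```bash
cat >> h.py <<'E'
def ray(n,u,v,z):
    p=eyes.camera_params(n); K=np.array(p['camera_matrix']);T=np.array(p['pose'])
    d=T[:3,:3]@np.linalg.inv(K)@[u,v,1]; o=T[:3,3]; return (o+d*(z-o[2])/d[2]).round(4)
E
python3 - <<'E'
from h import *
A=lambda x,y:(235+x/4.4,150+y/4.4); B=lambda x,y:(355+(x-396)/3.96,120+y/3.96)
for n,p,z in [('BL',B(455,12),.19),('BR',B(759,46),.19),('FL',B(422,247),.19),('FR',B(742,285),.19),('panFL',B(420,262),.182),('panFR',B(736,299),.182),('handL',B(482,341),.164),('handR',B(655,362),.164),
 ('gripF',A(163,262),.098),('gripR',A(111,102),.098),('noseL',A(118,333),.02),('noseR',A(272,284),.02),('rearL',A(55,148),.043),('rearR',A(198,100),.043)]:
  print(n,np.round(p,1),ray('top',*p,z))
d=np.load('pics/top0.npy')
print([ (v,[round(float(world('top','top0',u,v,0)[2]),3) for u in (385,400,415)]) for v in range(203,215)])
E
```

```text
BL [369.9 123. ] [ 0.7703 -0.1219  0.19  ]
BR [446.7 131.6] [ 0.7456 -0.3348  0.19  ]
FL [361.6 182.4] [ 0.6008 -0.0971  0.19  ]
FR [442.4 192. ] [ 0.5749 -0.3159  0.19  ]
panFL [361.1 186.2] [ 0.5918 -0.0963  0.182 ]
panFR [440.9 195.5] [ 0.5666 -0.3137  0.182 ]
handL [376.7 206.1] [ 0.5393 -0.1407  0.164 ]
handR [420.4 211.4] [ 0.5249 -0.2609  0.164 ]
gripF [272.  209.5] [0.5376 0.1597 0.098 ]
gripR [260.2 173.2] [0.6474 0.1981 0.098 ]
noseL [261.8 225.7] [0.4971 0.2022 0.02  ]
noseR [296.8 214.5] [0.5328 0.0928 0.02  ]
rearL [247.5 183.6] [0.6268 0.2471 0.043 ]
rearR [280.  172.7] [0.6621 0.146  0.043 ]
[(203, [0.002, 0.004, -0.001]), (204, [-0.001, 0.003, 0.0]), (205, [0.169, -0.0, -0.002]), (206, [0.168, 0.002, 0.001]), (207, [0.171, 0.17, 0.001]), (208, [0.163, 0.169, 0.167]), (209, [0.001, 0.169, 0.169]), (210, [0.006, 0.166, 0.172]), (211, [-0.003, -0.001, 0.169]), (212, [0.001, -0.0, 0.004]), (213, [0.002, 0.003, -0.004]), (214, [0.003, -0.002, -0.0])]
```

Both check out: the bar measures 121 mm and sits 56 mm off the hinge line. The bin's yaw is −6.7°, hinge (0.588,−0.2065), handle (0.532,−0.201,0.164). The scoop's grip bar measures 116 mm, at (0.5925,0.179) with yaw 20°. Now moving above the handle.

```bash
python3 -m jog '[[[0.4,0.96,-0.61,-0.4,0],[0.4,0.96,-0.61,-0.4,0],[0.4,0.96,-0.61,-0.4,0],[0.4,0.96,-0.61,-0.4,0],[0.4,0.96,-0.61,-0.4,0],[0.4,0.96,-0.61,0,0],[0.4,0.96,-0.61,0,0],[0.4,0.96,-0.61,0,0],[0.4,0.96,-0.61,0,0],[0.4,0.96,-0.61,0,0]]]' 
python3 -m jog '[[[0.4,0.96,-0.6,0,0],[0.4,0,0,0,-1],[0.4,0,0,0,-1],[0.4,0,0,0,-1],[0.4,0,0,0,-1],[0.4,0,0,0,-1],[0.4,0,0,0,-1],[0.4,0,0,0,-1],[0.4,0,0,0,-1],[0.4,0,0,0,-1]]]'
python3 -m jog '[[[0.4,0,0,0,-1],[0.4,0,0,0,-1],[0.4,0,0,0,-1],[0.4,0,0,0,-0.4],[0.4,0,0,0,0]]]'
python3 - <<'E'
from h import *
s=st(); M=R.from_rotvec(s['tool_rot']).as_matrix(); print('to handle units',(M.T@(np.array([.532,-.2008,.164])-s['position'])/.04).round(2))
E
```

```text
time: 1.35
position: [0.505, -0.239, 0.3022]
tool_rot: [-3.088, -0.576, 0.001]
ft_force: [0.1, -0.2, -0.2]
grip_width: 0.402
time: 2.6
position: [0.5314, -0.204, 0.302]
tool_rot: [-2.63, -1.717, 0.001]
ft_force: [0.0, -1.7, 0.9]
grip_width: 0.399
time: 3.22
position: [0.5316, -0.204, 0.3023]
tool_rot: [-2.351, -2.083, 0.0]
ft_force: [-0.1, 0.3, 0.3]
grip_width: 0.4
{'time': 3.225, 'position': [0.532, -0.204, 0.302], 'tool_rot': [-2.351, -2.083, 0.0], 'ft_force': [-0.087, 0.325, 0.263], 'grip_width': 0.4, 'joint_positions': [0.765, 0.153, -0.501, 1.515, 0.074, 1.493, 0.142]}
axes cols
 [[ 0.12   0.993 -0.   ]
 [ 0.993 -0.12   0.   ]
 [ 0.    -0.    -1.   ]]
to handle units [0.08 0.   3.46]
```

```bash
python3 -m jog '[[[0.4,0,0,1,0],[0.4,0,0,1,0],[0.4,0,0,0.8,0],[0.4,0,0,0.5,0],[0.4,0,0,0.48,0],[0.4,0,0,0,0]]]'
python3 - <<'E'
from h import *
snap('wrist','w1'); im,_=snap('side','s1')
a=cv2.resize(im[110:230,250:370,::-1],None,fx=4,fy=4); b=cv2.resize(cv2.imread('pics/w1.png'),(480,300))
c=np.zeros((480,760,3),np.uint8); c[:,:280]=a[:,100:380]; c[:300,280:]=b
cv2.imwrite('pics/v1.png',c)
E
```

```text
time: 3.98
position: [0.5307, -0.2038, 0.1498]
tool_rot: [-2.349, -2.082, 0.002]
ft_force: [-0.5, 0.3, 1.0]
grip_width: 0.399
```

View pics/v1.png

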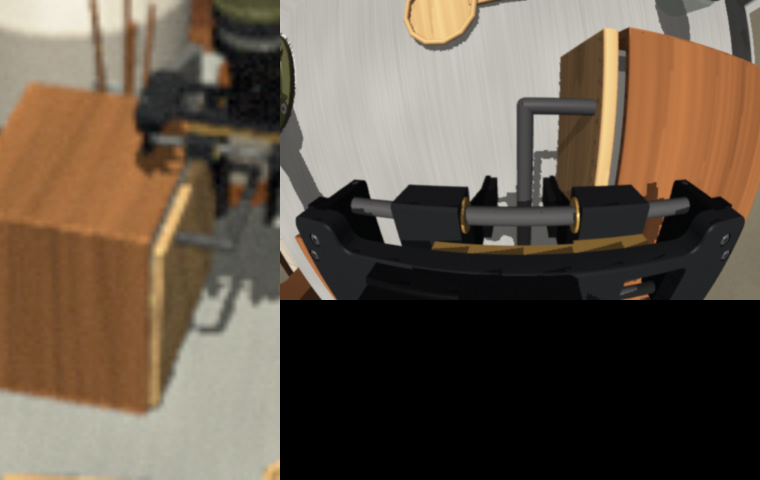

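The bar lies between the fingers, at about (525,180) in the wrist part, and the front is slightly ajar. I'll cage it and pull along the arc.

```bash
python3 -m jog '[[[0.18,0,0,0,0],[0.18,0,0,0,0],[0.18,0,-0.37,0.16,0],[0.18,0,-0.36,0.19,0],[0.18,0,-0.17,0.11,0],[0.18,0,-0.17,0.12,0],[0.18,0,-0.16,0.13,0],[0.18,0,-0.16,0.13,0],[0.18,0,-0.15,0.15,0],[0.18,0,-0.14,0.15,0]]]' 10
python3 -m jog '[[[0.18,0,-0.13,0.15,0],[0.18,0,-0.13,0.16,0],[0.18,0,-0.06,0,0],[0.18,0,0,0,0]]]'
```

```text
time: 5.32
position: [0.4647, -0.1959, 0.1052]
tool_rot: [2.35, 2.084, 0.0]
ft_force: [5.6, 0.4, 0.2]
grip_width: 0.179
time: 5.82
position: [0.4579, -0.1953, 0.0947]
tool_rot: [2.342, 2.078, 0.012]
ft_force: [16.2, -2.5, -6.1]
grip_width: 0.186
```

```bash
python3 -m jog '[[[0.18,0,-0.12,0.05,0],[0.18,0,-0.1,0,0],[0.18,0,0,0,0]]]'
python3 - <<'E'
from h import *
snap('top','t2')
im=cv2.imread('pics/t2.png'); cv2.imwrite('pics/v2.png',cv2.resize(im[150:250,340:460],None,fx=5,fy=5,interpolation=cv2.INTER_CUBIC))
E
```

```text
time: 6.2
position: [0.452, -0.1946, 0.0945]
tool_rot: [2.338, 2.075, 0.017]
ft_force: [20.1, -2.2, -3.0]
grip_width: 0.32
```

View pics/v2.png

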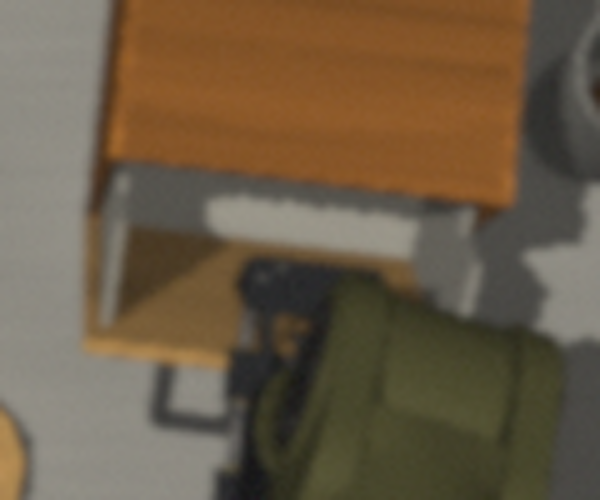

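The front is out against its stop: the force rose to 20 N and the fingers were forced apart. Unload, lift off, and look again.

```bash
python3 -m jog '[[[0.2,0,0.1,0,0],[0.2,0,0.09,0,0],[0.2,0,0,0,0]]]'
python3 - <<'E'
from h import *
st()
E
```

```text
time: 6.62
position: [0.4569, -0.1952, 0.0942]
tool_rot: [2.342, 2.078, 0.011]
ft_force: [12.6, -1.5, 5.1]
grip_width: 0.203
{'time': 6.625, 'position': [0.457, -0.195, 0.094], 'tool_rot': [2.342, 2.078, 0.011], 'ft_force': [12.587, -1.499, 5.062], 'grip_width': 0.203, 'joint_positions': [0.817, 0.123, -0.491, 1.973, 0.066, 1.049, 0.179]}
axes cols
 [[ 0.119  0.993  0.012]
 [ 0.993 -0.119 -0.003]
 [-0.002  0.012 -1.   ]]
```

```bash
python3 -m jog '[[[0.2,0,0.1,0,0],[0.2,0,0.04,0,0],[0.2,0,0,0,0]]]'
```

```text
time: 7.0
position: [0.4571, -0.1953, 0.0916]
tool_rot: [2.35, 2.084, 0.001]
ft_force: [5.6, -0.9, 3.6]
grip_width: 0.203
```

```bash
python3 -m jog '[[[0.2,0,0.08,0,0],[0.2,0,0,0,0],[0.2,0,0,-0.3,0],[0.2,0,0,-0.6,0],[0.2,0,0,-0.8,0],[0.2,0,0,-0.8,0]]]'
python3 -m jog '[[[0.2,0,0,-1,0],[0.2,0,0,-1,0],[0.2,0,0,-1,0],[0.3,0,0,-1,0],[0.5,1,0,0,1],[0.6,1,0,0,1],[0.6,1,0,0,1],[0.6,1,0,0,1],[0.6,1,0,0,1],[0.6,0,0,0,0]]]'
python3 - <<'E'
from h import *
s=st(); snap('top','t3')
im=cv2.imread('pics/t3.png'); cv2.imwrite('pics/v3.png',cv2.resize(im[130:250,235:455],None,fx=3.6,fy=3.6,interpolation=cv2.INTER_CUBIC))
E
```

```text
time: 7.75
position: [0.459, -0.1952, 0.1926]
tool_rot: [-2.35, -2.084, 0.001]
ft_force: [-0.5, 0.1, 0.9]
grip_width: 0.198
time: 9.0
position: [0.5172, -0.0016, 0.3517]
tool_rot: [-2.74, -1.534, 0.0]
ft_force: [-0.0, -0.3, -0.3]
grip_width: 0.601
{'time': 9.0, 'position': [0.517, -0.002, 0.352], 'tool_rot': [-2.74, -1.534, 0.0], 'ft_force': [-0.044, -0.298, -0.348], 'grip_width': 0.601, 'joint_positions': [0.642, 0.037, -0.705, 1.535, 0.023, 1.579, -0.612]}
axes cols
 [[ 0.522  0.853 -0.001]
 [ 0.853 -0.522  0.001]
 [ 0.001 -0.001 -1.   ]]
```

View pics/v3.png

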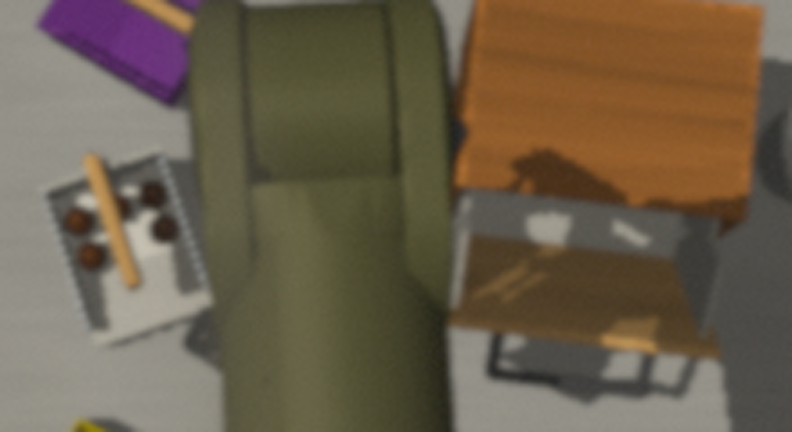

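```bash
python3 -m jog '[[[0.6,0.86,-0.25,0,0],[0.6,0.85,-0.25,0,0],[0.6,0.85,-0.25,0,0],[0.6,0.85,-0.25,0,0],[0.6,0.85,-0.23,0,0],[0.6,0,0,0.5,1],[0.6,0,0,0.5,1],[0.6,0,0,0.5,1],[0.6,0,0,0.5,1],[0.6,0,0,0.5,1]]]'
python3 -m jog '[[[0.6,0,0,0.5,1],[0.6,0,0,0.5,1],[0.6,0,0,0,0.7],[0.6,0,0,0,0]]]'
python3 - <<'E'
from h import *
print('bar',ray('top',371.1,233.9,.106),ray('top',414.2,238.3,.106))
s=st(); M=R.from_rotvec(s['tool_rot']).as_matrix()
print('to grasp units',(M.T@(np.array([.5643,.1687,.068])-s['position'])/.04).round(2))
snap('wrist','w4')
E
```

```text
time: 10.3
position: [0.5655, 0.1628, 0.2507]
tool_rot: [3.012, 0.888, -0.002]
ft_force: [-1.0, -0.3, -0.5]
grip_width: 0.603
time: 10.8
position: [0.5656, 0.1632, 0.2112]
tool_rot: [3.094, 0.533, -0.002]
ft_force: [-0.6, -0.5, -0.4]
grip_width: 0.599
bar [ 0.4665 -0.1305  0.106 ] [ 0.4544 -0.2544  0.106 ]
{'time': 10.8, 'position': [0.566, 0.163, 0.211], 'tool_rot': [3.094, 0.533, -0.002], 'ft_force': [-0.553, -0.49, -0.374], 'grip_width': 0.599, 'joint_positions': [0.295, 0.272, -0.738, 1.604, 0.188, 1.34, -1.697]}
axes cols
 [[ 0.942  0.335 -0.001]
 [ 0.335 -0.942 -0.002]
 [-0.001  0.001 -1.   ]]
to grasp units [ 0.02 -0.15  3.58]
```

View pics/w4.png

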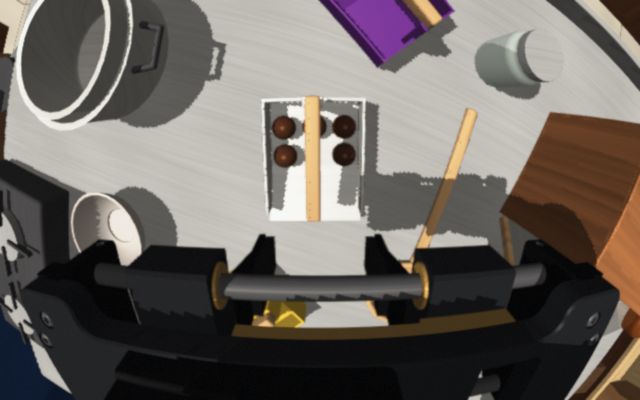

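The wrist view shows the grip bar at column 313, in line with the tool and 6 mm to its left, as computed. Descend and grip.

```bash
python3 -m jog '[[[0.6,0.02,-0.15,0.8,0],[0.6,0,0,1,0],[0.6,0,0,0.8,0],[0.6,0,0,0.6,0],[0.6,0,0,0.38,0],[0.6,0,0,0,0],[0.1,0,0,0,0],[0,0,0,0,0],[0,0,0,0,0],[0,0,0,0,0]]]' 40
python3 -m jog '[[[0,0,0,-0.1,0],[0,0,0,-0.1,0],[0,0,0,-0.3,0],[0,0,0,-0.3,0],[0,0,0,0,0]]]'
```

```text
time: 12.1
position: [0.5645, 0.1712, 0.0684]
tool_rot: [3.095, 0.536, 0.001]
ft_force: [0.3, -0.4, -0.4]
grip_width: 0.229
time: 12.72
position: [0.5654, 0.1716, 0.1018]
tool_rot: [-3.096, -0.535, -0.005]
ft_force: [0.4, -1.1, -3.4]
grip_width: 0.159
```

```bash
python3 -m jog '[[[0,0,0,-0.4,0.3],[0,0,0,-0.7,0.8],[0,0,0,-0.8,0.8],[0,0,0,-0.8,0.8],[0,0,0,-0.8,0.8],[0,0,0,-0.8,0.8],[0,0,0,-0.6,0.6],[0,0,0,-0.3,0.4],[0,0,0,0,0]]]'
python3 - <<'E'
from h import *
s=st(); M=R.from_rotvec(s['tool_rot']).as_matrix(); print((M.T@(np.array([.570,-.2044,.30])-s['position'])/.04).round(2))
im,_=snap('side','s5'); w,_=snap('wrist','w5')
cv2.imwrite('pics/v5.png',np.hstack([cv2.resize(im[160:320,230:390,::-1],(400,400)),w[:,120:520,::-1]]))
E
```

```text
time: 13.85
position: [0.5645, 0.1714, 0.3089]
tool_rot: [-3.136, 0.188, -0.002]
ft_force: [0.4, -0.1, -4.1]
grip_width: 0.154
{'time': 13.85, 'position': [0.564, 0.171, 0.309], 'tool_rot': [-3.136, 0.188, -0.002], 'ft_force': [0.377, -0.113, -4.092], 'grip_width': 0.154, 'joint_positions': [0.236, 0.223, -0.685, 1.45, 0.141, 1.518, -2.135]}
axes cols
 [[ 0.993 -0.119  0.001]
 [-0.119 -0.993  0.   ]
 [ 0.001 -0.    -1.   ]]
[1.26 9.31 0.22]
```

View pics/v5.png

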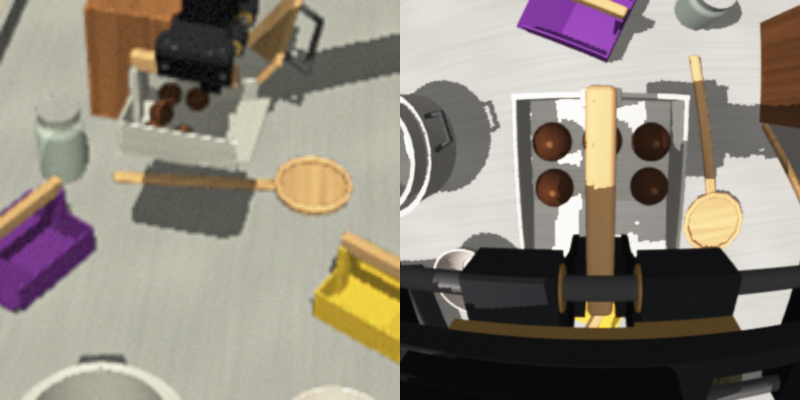

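Held level with all five nuts. Carry it over the roof edge.

```bash
python3 -m jog '[[[0,0.04,0.3,0,0],[0,0.08,0.6,0,0],[0,0.1,0.75,0,0],[0,0.1,0.8,0,0],[0,0.12,0.8,0,0],[0,0.12,0.8,0,0],[0,0.12,0.8,0,0],[0,0.12,0.8,0,0],[0,0.12,0.8,0,0],[0,0.12,0.8,0,0]]]'
python3 -m jog '[[[0,0.1,0.8,0,0],[0,0.06,0.6,0,0],[0,0.04,0.4,0,0],[0,0,0.06,0,0],[0,0,0,0,0]]]'
python3 - <<'E'
from h import *
s=st(); M=R.from_rotvec(s['tool_rot']).as_matrix(); print((M.T@(np.array([.570,-.2044,.258])-s['position'])/.04).round(2))
E
```

```text
time: 15.2
position: [0.5701, -0.124, 0.3072]
tool_rot: [3.135, -0.19, -0.003]
ft_force: [0.2, -0.1, -3.2]
grip_width: 0.154
time: 15.82
position: [0.57, -0.1955, 0.308]
tool_rot: [-3.135, 0.186, 0.0]
ft_force: [-0.3, 0.4, -2.2]
grip_width: 0.153
{'time': 15.825, 'position': [0.57, -0.195, 0.308], 'tool_rot': [-3.135, 0.186, 0.0], 'ft_force': [-0.333, 0.429, -2.2], 'grip_width': 0.153, 'joint_positions': [0.661, 0.223, -0.45, 1.425, 0.096, 1.517, -1.474]}
axes cols
 [[ 0.993 -0.118 -0.   ]
 [-0.118 -0.993  0.001]
 [-0.    -0.001 -1.   ]]
[0.03 0.22 1.25]
```

```bash
python3 -m jog '[[[0,0.03,0.2,0.4,0],[0,0,0,0.4,0],[0,0,0,0.2,0],[0,0,0,0.15,0],[0,0,0,0.1,0],[0,0,0,0.05,0],[0,0,0,0,0]]]' 25
python3 - <<'E'
from h import *
s=st()
E
```

```text
time: 16.7
position: [0.5701, -0.2043, 0.2601]
tool_rot: [3.134, -0.188, 0.003]
ft_force: [-6.9, 1.9, 11.4]
grip_width: 0.157
{'time': 16.7, 'position': [0.57, -0.204, 0.26], 'tool_rot': [3.134, -0.188, 0.003], 'ft_force': [-6.891, 1.916, 11.382], 'grip_width': 0.157, 'joint_positions': [0.671, 0.239, -0.444, 1.501, 0.104, 1.424, -1.468]}
axes cols
 [[ 0.993 -0.119  0.002]
 [-0.119 -0.993 -0.002]
 [ 0.002  0.001 -1.   ]]
```

```bash
cat >> h.py <<'E'
def tilt(f):
    im,d=snap('wrist',f); p=eyes.camera_params('wrist'); K=np.array(p['camera_matrix']);T=np.array(p['mount'])
    P=[]
    for v in range(20,235,3):
        for u in range(305,336,3):
            dx,dy=u-K[0,2],v-K[1,2]; r=np.hypot(dx,dy); th=r/K[0,0]; z=float(d[v,u])
            if z<=0: continue
            q=T[:3,:3]@(z*np.array([np.tan(th)*dx/r,np.tan(th)*dy/r,1]))+T[:3,3]
            if abs(q[1])<.006 and -.12<q[2]<.02 and .01<q[0]<.12: P.append(q)
    P=np.array(P)
    if len(P)<5: print('few',len(P)); return
    for _ in range(3):
        c=np.polyfit(P[:,0],P[:,2],1); e=abs(np.polyval(c,P[:,0])-P[:,2]); P=P[e<=max(2*np.median(e),.002)]
    print('tilt nose-down deg',np.degrees(np.arctan(-c[0])).round(1),'n',len(P),'x',P[:,0].min().round(3),P[:,0].max().round(3),'z at x=0',c[1].round(4))
E
python3 - <<'E'
from h import *
tilt('w6')
E
python3 -m jog '[[[0,-0.1,0,0.04,0],[0,-0.1,0,0.04,0],[0,-0.1,0,0.03,0],[0,-0.07,0,0.03,0],[0,0,0,0,0]]]'
python3 - <<'E'
from h import *
tilt('w7'); st()
E
```

```text
tilt nose-down deg 0.0 n 395 x 0.023 0.09 z at x=0 -0.0287
time: 17.38
position: [0.558, -0.2028, 0.2554]
tool_rot: [3.134, -0.188, 0.013]
ft_force: [-1.5, 1.6, 11.1]
grip_width: 0.159
tilt nose-down deg 7.3 n 394 x 0.025 0.088 z at x=0 -0.0299
{'time': 17.425, 'position': [0.558, -0.203, 0.255], 'tool_rot': [3.134, -0.188, 0.013], 'ft_force': [-2.466, 1.859, 10.054], 'grip_width': 0.161, 'joint_positions': [0.685, 0.209, -0.444, 1.544, 0.091, 1.401, -1.456]}
axes cols
 [[ 0.993 -0.119  0.008]
 [-0.119 -0.993 -0.003]
 [ 0.008  0.002 -1.   ]]
```

```bash
python3 -m jog '[[[0,-0.02,0,0.06,0],[0,-0.05,0,0.07,0],[0,-0.08,0,0.06,0],[0,0,0,0,0]]]'
python3 - <<'E'
from h import *
tilt('w8'); st()
E
```

```text
time: 17.92
position: [0.5506, -0.202, 0.2499]
tool_rot: [3.133, -0.188, 0.009]
ft_force: [-9.3, 2.9, 22.0]
grip_width: 0.16
tilt nose-down deg 13.2 n 419 x 0.027 0.084 z at x=0 -0.0321
{'time': 17.975, 'position': [0.551, -0.202, 0.25], 'tool_rot': [3.133, -0.188, 0.009], 'ft_force': [-10.483, 3.128, 21.057], 'grip_width': 0.157, 'joint_positions': [0.69, 0.196, -0.443, 1.568, 0.087, 1.39, -1.451]}
axes cols
 [[ 0.993 -0.12   0.006]
 [-0.12  -0.993 -0.003]
 [ 0.006  0.003 -1.   ]]
```

```bash
python3 -m jog '[[[0,0,0,0.03,0],[0,0.04,0,0.08,0],[0,0,0,0.08,0],[0,0,0,0,0]]]' 12
python3 - <<'E'
from h import *
tilt('w9'); st()
E
```

```text
time: 18.48
position: [0.5518, -0.2021, 0.2398]
tool_rot: [3.134, -0.188, 0.005]
ft_force: [-6.4, 1.2, 12.7]
grip_width: 0.16
tilt nose-down deg 0.2 n 434 x 0.032 0.08 z at x=0 -0.0572
{'time': 18.525, 'position': [0.552, -0.202, 0.24], 'tool_rot': [3.134, -0.188, 0.005], 'ft_force': [-6.789, 1.719, 12.381], 'grip_width': 0.157, 'joint_positions': [0.689, 0.205, -0.443, 1.578, 0.09, 1.375, -1.454]}
axes cols
 [[ 0.993 -0.12   0.003]
 [-0.12  -0.993 -0.002]
 [ 0.003  0.002 -1.   ]]
```

```bash
python3 - <<'E'
from h import *
im,_=snap('side','s9'); w=cv2.imread('pics/w9.png')
cv2.imwrite('pics/v9.png',np.hstack([cv2.resize(im[90:220,230:360,::-1],(400,400),interpolation=cv2.INTER_CUBIC),w[:,120:520]]))
E
```

```text
(no output)
```

View pics/v9.png

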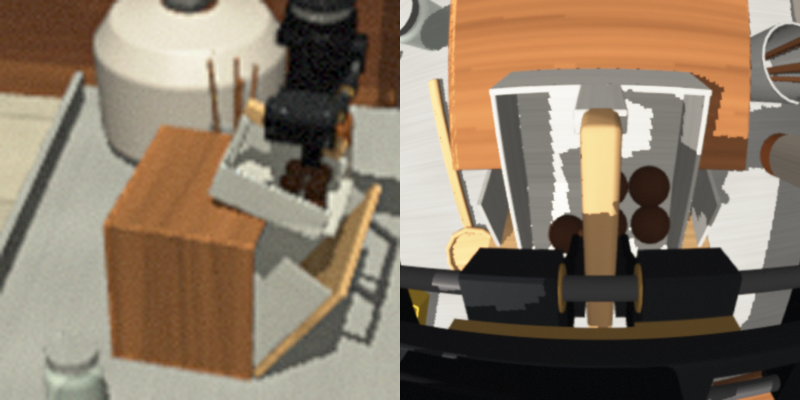

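```bash
python3 - <<'E'
from h import *
d=np.load('pics/w9.npy'); p=eyes.camera_params('wrist'); K=np.array(p['camera_matrix']);T=np.array(p['mount'])
for v in range(95,320,14):
    u=320; dx,dy=u-K[0,2],v-K[1,2]; r=np.hypot(dx,dy); th=r/K[0,0]; z=float(d[v,u])
    print(v,round(z,3),(T[:3,:3]@(z*np.array([np.tan(th)*dx/r,np.tan(th)*dy/r,1]))+T[:3,3]).round(4))
E
```

```text
95 0.124 [ 0.086   0.0009 -0.0322]
109 0.108 [ 0.08    0.0009 -0.0499]
123 0.097 [ 0.0754  0.0009 -0.0627]
137 0.096 [ 0.0711  0.0009 -0.0651]
151 0.1 [ 0.0663  0.0009 -0.063 ]
165 0.103 [ 0.0614  0.0009 -0.0615]
179 0.106 [ 0.0562  0.0009 -0.0596]
193 0.109 [ 0.0507  0.0009 -0.0579]
207 0.113 [ 0.0448  0.0009 -0.0556]
221 0.118 [ 0.0383  0.0009 -0.0527]
235 0.121 [ 0.0319  0.0009 -0.0514]
249 0.125 [ 0.0246  0.0009 -0.049 ]
263 0.13 [ 0.0166  0.0009 -0.0463]
277 0.089 [ 0.0327  0.0009 -0.0847]
291 0.086 [ 0.0303  0.0009 -0.0885]
305 0.148 [-0.013   0.001  -0.0362]
319 0.155 [-0.0251  0.001  -0.0325]
```

Measured off the bar's profile, the tilt is 18.7° and the nuts have rolled to the front. The bar has slid up about 10 mm in the pads. I'll grip harder and pivot about the roof edge.

```bash
cat >> h.py <<'E'
def bar(f):
    snap('wrist',f); d=np.load(f'pics/{f}.npy'); p=eyes.camera_params('wrist'); K=np.array(p['camera_matrix']);T=np.array(p['mount']); P=[]
    for v in list(range(60,262,6))+[300,305,310,315,320,325]:
        u=320; dx,dy=u-K[0,2],v-K[1,2]; r=np.hypot(dx,dy); th=r/K[0,0]; z=float(d[v,u])
        P.append((T[:3,:3]@(z*np.array([np.tan(th)*dx/r,np.tan(th)*dy/r,1]))+T[:3,3])[[0,2]])
    P=np.array(P); best=None
    for i in range(len(P)):
        for j in range(i):
            if abs(P[i,0]-P[j,0])<.02: continue
            m=(P[i,1]-P[j,1])/(P[i,0]-P[j,0]); k=P[i,1]-m*P[i,0]; ok=abs(P[:,1]-m*P[:,0]-k)<.0015
            if best is None or ok.sum()>best.sum(): best=ok
    c=np.polyfit(P[best,0],P[best,1],1); print('tilt',np.degrees(np.arctan(-c[0])).round(1),'top at x0',c[1].round(4),'n',best.sum(),'x',P[best,0].min().round(3),P[best,0].max().round(3))
E
python3 -m jog '[[[0,0,0,0,0],[0,-0.1,0,0.04,0],[0,-0.1,0,0.06,0],[0,-0.1,0,0.06,0],[0,-0.1,0,0.07,0],[0,0,0,0,0]]]' 25
python3 - <<'E'
from h import *
bar('w10'); s=get_state(); print(s['position'],s['ft_force'])
E
```

```text
time: 19.32
position: [0.5376, -0.2005, 0.2301]
tool_rot: [3.134, -0.188, 0.012]
ft_force: [-1.6, 0.7, 7.9]
grip_width: 0.156
tilt 28.9 top at x0 -0.0425 n 21 x -0.032 0.067
[ 0.53759726 -0.20052426  0.23010542] [-1.22285022  0.89727709  8.30251143]
```

```bash
python3 -m jog '[[[0,-0.1,0,0.08,0],[0,-0.1,0,0.09,0],[0,-0.08,0,0.09,0],[0,0,0,0,0]]]' 25
python3 - <<'E'
from h import *
bar('w11'); s=get_state(); print(s['position'],s['ft_force'])
im,_=snap('side','s11'); w=cv2.imread('pics/w11.png')
cv2.imwrite('pics/v11.png',np.hstack([cv2.resize(im[90:220,230:360,::-1],(400,400),interpolation=cv2.INTER_CUBIC),w[:,120:520]]))
E
```

```text
time: 19.88
position: [0.5262, -0.1992, 0.2192]
tool_rot: [3.134, -0.187, 0.01]
ft_force: [-1.7, 1.2, 7.6]
grip_width: 0.161
tilt -51.5 top at x0 -0.1638 n 23 x 0.059 0.1
[ 0.52614516 -0.19921798  0.21917528] [-2.45931849  0.83609396  7.00952682]
```

View pics/v11.png

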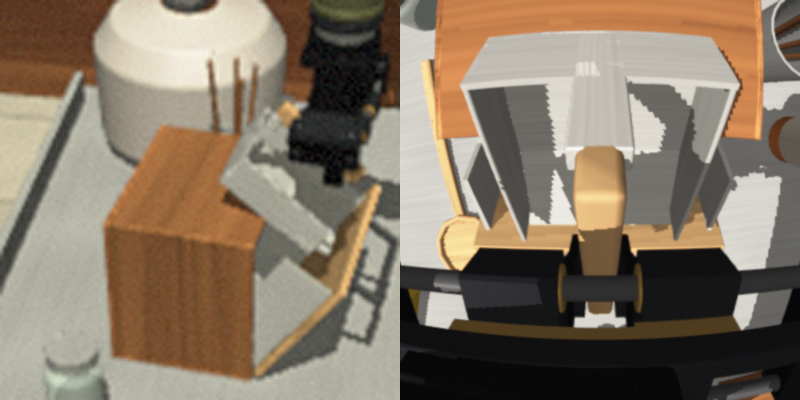

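Tilted about 40°, and the visible part of the scoop is empty. Wait briefly, then lift and check from above.

```bash
python3 -m jog '[[[0,0,0,0,0],[0,0,0,0,0],[0,0,0,0,0],[0,0,0,-0.3,0],[0,0,0,-0.6,0],[0,0,0,-0.8,0],[0,0,0,-0.8,0],[0,0,0,-0.5,0],[0,0,0,0,0],[0,0,0,0,0]]]' 40
python3 - <<'E'
from h import *
s=st(); im,_=snap('top','t12'); w,_=snap('wrist','w12')
cv2.imwrite('pics/v12.png',np.hstack([cv2.resize(im[150:250,350:450,::-1],(400,400),interpolation=cv2.INTER_CUBIC),w[:,120:520,::-1]]))
E
```

```text
time: 21.22
position: [0.5238, -0.199, 0.3348]
tool_rot: [-3.136, 0.188, 0.002]
ft_force: [-0.5, -0.6, -2.5]
grip_width: 0.155
{'time': 21.225, 'position': [0.524, -0.199, 0.335], 'tool_rot': [-3.136, 0.188, 0.002], 'ft_force': [-0.502, -0.611, -2.5], 'grip_width': 0.155, 'joint_positions': [0.711, 0.124, -0.438, 1.478, 0.052, 1.553, -1.416]}
axes cols
 [[ 0.993 -0.12  -0.001]
 [-0.12  -0.993  0.   ]
 [-0.001 -0.    -1.   ]]
```

View pics/v12.png

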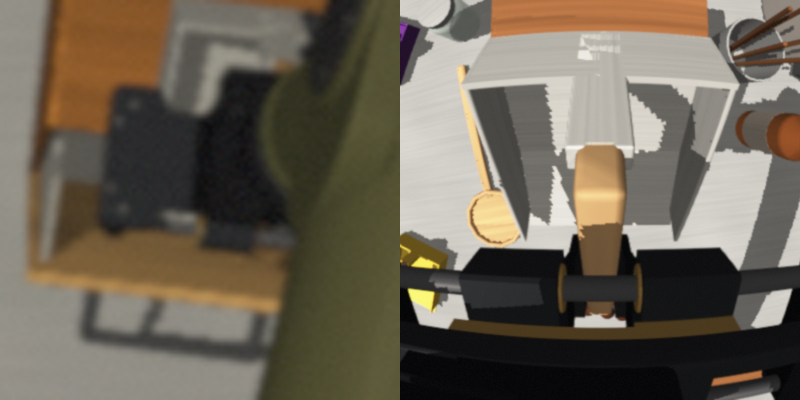

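```bash
python3 - <<'E'
from h import *
p=eyes.camera_params('wrist'); K=np.array(p['camera_matrix']);T=np.array(p['mount'])
for f in('w11','w12'):
  d=np.load(f'pics/{f}.npy'); im=cv2.imread(f'pics/{f}.png')
  for u in (312,320,328):
    for v in (305,311,314,317,320,324):
      dx,dy=u-K[0,2],v-K[1,2]; r=np.hypot(dx,dy); th=r/K[0,0]; z=float(d[v,u])
      print(f,u,v,im[v,u,::-1],(T[:3,:3]@(z*np.array([np.tan(th)*dx/r,np.tan(th)*dy/r,1]))+T[:3,3]).round(3))
E
```

```text
w11 312 305 [104  80  53] [-0.017 -0.003 -0.031]
w11 312 311 [104  79  53] [-0.026 -0.003 -0.024]
w11 312 314 [204 193 178] [-0.216 -0.011  0.217]
w11 312 317 [220 217 211] [-0.223 -0.011  0.218]
w11 312 320 [217 214 208] [-0.228 -0.011  0.218]
w11 312 324 [217 214 208] [-0.235 -0.011  0.216]
w11 320 305 [109  82  55] [-0.017  0.001 -0.031]
w11 320 311 [107  82  55] [-0.026  0.001 -0.024]
w11 320 314 [205 188 165] [-0.032  0.001 -0.019]
w11 320 317 [218 215 209] [-0.222  0.002  0.218]
w11 320 320 [216 214 206] [-0.227  0.002  0.217]
w11 320 324 [205 202 195] [-0.235  0.002  0.216]
w11 328 305 [110  84  56] [-0.019  0.005 -0.029]
w11 328 311 [110  85  57] [-0.026  0.005 -0.024]
w11 328 314 [204 195 182] [-0.216  0.014  0.217]
w11 328 317 [216 213 207] [-0.222  0.014  0.217]
w11 328 320 [216 213 206] [-0.228  0.014  0.217]
w11 328 324 [119 117 113] [-0.236  0.014  0.217]
w12 312 305 [100  77  52] [-0.017 -0.003 -0.03 ]
w12 312 311 [100  76  51] [-0.026 -0.003 -0.024]
w12 312 314 [183 158 130] [-0.032 -0.004 -0.02 ]
w12 312 317 [212 209 201] [-0.315 -0.014  0.335]
w12 312 320 [211 209 201] [-0.323 -0.014  0.335]
w12 312 324 [209 206 200] [-0.334 -0.014  0.335]
w12 320 305 [103  79  52] [-0.017  0.001 -0.031]
w12 320 311 [102  79  52] [-0.026  0.001 -0.024]
w12 320 314 [185 156 122] [-0.031  0.001 -0.02 ]
w12 320 317 [209 205 199] [-0.315  0.002  0.335]
w12 320 320 [211 208 201] [-0.323  0.002  0.334]
w12 320 324 [208 206 198] [-0.334  0.002  0.335]
w12 328 305 [104  80  53] [-0.017  0.005 -0.03 ]
w12 328 311 [104  79  53] [-0.026  0.005 -0.024]
w12 328 314 [106  71  46] [-0.286  0.017  0.307]
w12 328 317 [88 54 39] [-0.292  0.017  0.306]
w12 328 320 [205 202 195] [-0.322  0.018  0.334]
w12 328 324 [209 205 199] [-0.334  0.018  0.336]
```

Something brown sits at about (0.236,−0.18) on the worktop, possibly a spilled nut. I'll move aside to see.

```bash
python3 -m jog '[[[0,0.1,-0.5,0,0],[0,0.1,-0.9,0,0],[0,0.1,-1,0,0],[0,0.1,-1,0,0],[0,0.1,-1,0,0],[0,0.1,-1,0,0],[0,0.1,-1,0,0],[0,0.1,-1,0,0],[0,0.1,-0.9,0,0],[0,0.1,-0.5,0,0]]]'
python3 - <<'E'
from h import *
st(); im,d=snap('top','t13'); snap('side','s13')
for n,f in(('top','t13'),('side','s13')):
  im=cv2.imread(f'pics/{f}.png'); g=im.astype(int); b,gg,r=g[...,0],g[...,1],g[...,2]
  m=((r<110)&(r>b+12)&(r>=gg+8)&(r>20)).astype(np.uint8)
  N,L,S,C=cv2.connectedComponentsWithStats(m)
  for i in range(1,N):
    if 4<S[i,4]<250:
      c=C[i].round().astype(int); w=world(n,f,c[0],c[1],0)
      if .1<w[0]<.9 and abs(w[1])<.7 and -.02<w[2]<.25: print(n,c,S[i,2:5],w,im[c[1],c[0],::-1])
  p=eyes.camera_params(n);T=np.linalg.inv(p['pose']);q=T[:3,:3]@[.236,-.18,.014]+T[:3,3];q=p['camera_matrix']@q;print(n,'suspect px',(q/q[2]).round())
E
```

```text
time: 22.58
position: [0.6055, 0.1479, 0.3347]
tool_rot: [-3.136, 0.184, 0.003]
ft_force: [-0.0, -0.3, -2.8]
grip_width: 0.158
{'time': 22.575, 'position': [0.605, 0.148, 0.335], 'tool_rot': [-3.136, 0.184, 0.003], 'ft_force': [-0.036, -0.261, -2.799], 'grip_width': 0.158, 'joint_positions': [0.238, 0.303, -0.676, 1.313, 0.186, 1.591, -2.1]}
axes cols
 [[ 0.993 -0.117 -0.002]
 [-0.117 -0.993  0.001]
 [-0.002 -0.    -1.   ]]
top [486 145] [13 13 64] [ 0.7015 -0.4337  0.2081] [85 67 53]
top [445 166] [ 4 38 44] [ 0.6955 -0.3838  0.003 ] [92 78 67]
top [504 158] [ 6  5 11] [ 0.6883 -0.5184  0.1256] [108 100  91]
top [324 176] [  8  34 192] [0.6594 0.0081 0.0107] [104  83  54]
top [507 166] [ 6  6 10] [ 0.6687 -0.5334  0.1088] [102  96  87]
top [411 188] [7 2 8] [ 0.6158 -0.2644  0.037 ] [96 85 73]
top [418 189] [6 1 6] [ 0.6125 -0.2859  0.038 ] [95 85 75]
top [435 191] [20  7 43] [ 0.5898 -0.3142  0.125 ] [87 67 50]
top [434 223] [4 6 8] [ 5.101e-01 -3.421e-01 -1.000e-04] [93 82 70]
top [245 271] [15 21 62] [0.3564 0.2528 0.0065] [105  89  37]
top [387 304] [ 20  11 134] [ 0.2587 -0.188
[... 157 characters left out ...]
 360] [103   7 149] [ 0.1005 -0.5306  0.0125] [92 68 53]
top suspect px [385. 312.   1.]
side [331 134] [ 5  7 20] [ 0.5699 -0.4344  0.1318] [106  65  33]
side [343 134] [2 5 9] [ 0.523  -0.4449  0.1299] [94 57 30]
side [324 145] [3 5 9] [ 0.5854 -0.3101  0.1575] [79 51 26]
side [338 170] [ 22  24 179] [ 0.5245 -0.2363  0.1025] [88 75 50]
side [412 205] [ 18  18 185] [ 0.2429 -0.1965  0.0023] [105 102  91]
side [282 208] [ 7  4 17] [ 7.126e-01 -1.143e-01  5.000e-04] [81 67 51]
side [294 210] [4 2 5] [ 0.667  -0.1041  0.0052] [105  93  75]
side [292 229] [31  4 37] [ 0.6585 -0.0061  0.004 ] [97 83 62]
side [302 234] [9 1 9] [0.6212 0.0132 0.0037] [109  94  73]
side suspect px [415. 206.   1.]
```

```bash
python3 - <<'E'
from h import *
t=cv2.imread('pics/t13.png'); s=cv2.imread('pics/s13.png')
a=cv2.resize(t[180:330,350:450],(400,600),interpolation=cv2.INTER_CUBIC)
b=cv2.resize(s[170:240,365:465],(400,280),interpolation=cv2.INTER_CUBIC)
c=cv2.resize(s[140:220,255:355],(400,320),interpolation=cv2.INTER_CUBIC)
cv2.imwrite('pics/v13.png',np.hstack([a,np.vstack([b,c])]))
E
```

```text
(no output)
```

View pics/v13.png

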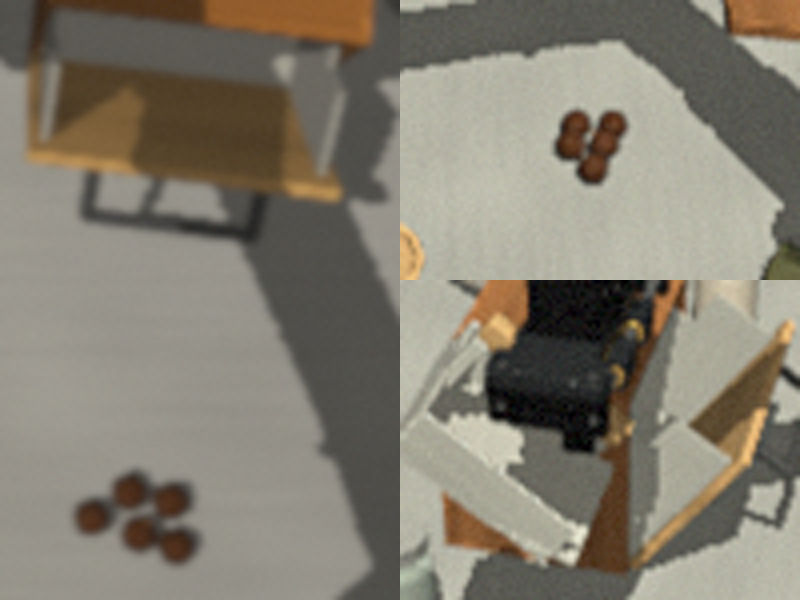

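All five nuts went over the panel onto the worktop, around (0.24,−0.17). The bin is empty, so they must be recovered. That spot is inside the stated reach, so I'll fit the arm's kinematics from the recorded states and see what is reachable.

```bash
cat > kin.py <<'E'
import numpy as np
from scipy.optimize import least_squares
from scipy.spatial.transform import Rotation as R
D=[([1.216,.322,-.07,1.452,.023,1.371,-.057],[.234,-.606,.221],[-3.086,-.576,.001]),([.765,.153,-.501,1.515,.074,1.493,.142],[.532,-.204,.302],[-2.351,-2.083,0]),
([.817,.123,-.491,1.973,.066,1.049,.179],[.457,-.195,.094],[2.342,2.078,.011]),([.642,.037,-.705,1.535,.023,1.579,-.612],[.517,-.002,.352],[-2.74,-1.534,0]),
([.295,.272,-.738,1.604,.188,1.34,-1.697],[.566,.163,.211],[3.094,.533,-.002]),([.236,.223,-.685,1.45,.141,1.518,-2.135],[.5645,.1714,.309],[-3.136,.188,-.002]),
([.661,.223,-.45,1.425,.096,1.517,-1.474],[.570,-.1955,.308],[-3.135,.186,0]),([.711,.124,-.438,1.478,.052,1.553,-1.416],[.524,-.199,.335],[-3.136,.188,.002]),([.238,.303,-.676,1.313,.186,1.591,-2.1],[.6055,.1479,.3347],[-3.136,.184,.003])]
Z=lambda a:R.from_euler('z',a); Y=lambda a:R.from_euler('y',a)
sg=None
def fk(q,p,s):
    h,a,e,b,f,g,c,o1,o7=p
    r=Z(s[0]*q[0]+o1); t=np.array([0,0,h]); r=r*Y(q[1]); r=r*Z(s[1]*q[2]); t=t+r.apply([e,0,a]); r=r*Y(q[3]); t=t+r.apply([f,0,b]) ; r=r*Z(s[2]*q[4]); r=r*Y(q[5]); t=t+r.apply([g,0,c]); r=r*Z(s[3]*q[6]+o7); return t,r
def fit():
    best=None
    for k in range(16):
        s=[1 if k>>i&1 else -1 for i in range(4)]
        for o7 in (0,1.57,3.14,-1.57):
            def res(p): 
                o=[]
                for q,x,w in D:
                    t,r=fk(q,p,s); o+=list((t-x)*5)+list((r.as_matrix()-R.from_rotvec(w).as_matrix()).ravel())
                return o
            f=least_squares(res,[.27,.3,0,.35,0,.05,.3,0,o7])
            if best is None or f.cost<best[0].cost: best=(f,s)
    return best
if __name__=='__main__':
    f,s=fit(); p=f.x; print(f.cost,p.round(4),s,np.abs(f.fun).max()); np.save('kin.npy',np.r_[p,s])
    lo=np.array([-2.86,-.3,-1.38,.06,-1.56,.09,-2.69])+.02;hi=np.array([2.86,2.09,1.24,2.45,4.7,2.05,2.69])-.02
    for z in (.015,.05,.1,.2,.3,.45):
      m=9
      for j3 in (0,-.6,-1.2,.6,1.2):
        for j5 in (0,1.5,-1.5,3.1):
          g=least_squares(lambda q:list(((lambda t,r:np.r_[ (t[2]-z)*50,(r.as_matrix()[:,2]-[0,0,-1])*20,np.hypot(t[0],t[1])*.5])(*fk(q,p,s)))),np.clip([.8,.0,j3,2.2,j5,1,0],lo+.01,hi-.01),bounds=(lo,hi))
          t,r=fk(g.x,p,s)
          if abs(t[2]-z)<.004 and r.as_matrix()[2,2]<-.999 and np.hypot(*t[:2])<m: m=np.hypot(*t[:2]); qb=g.x
      print(z,round(m,3),qb.round(2))
E
timeout 300 python3 kin.py
```

```text
0.0010189358283013829 [ 1.0260e-01  4.7430e-01  4.2000e-03  5.1220e-01 -8.0000e-04  9.7000e-03
  2.2920e-01 -4.0600e-02  1.5304e+00] [-1, -1, -1, -1] 0.020024262918274527
0.015 0.311 [-2.75 -0.17  0.    2.43  0.    0.88  2.64]
0.05 0.293 [ 1.24 -0.28  0.    2.43  0.    0.99 -2.64]
0.1 0.321 [ 1.91 -0.28 -0.    2.32 -0.    1.1   1.76]
0.2 0.359 [-0.66 -0.28 -0.    2.11 -0.    1.31 -0.97]
0.3 0.374 [ 2.71 -0.28  0.    1.91  0.    1.51 -1.35]
0.45 0.361 [ 1.38 -0.28 -0.    1.62 -0.    1.81  2.64]
```

The nuts are just reachable with the jaws set radially (minimum radius about 0.31 at the table, 0.29 at 50 mm). First set the empty scoop down: lower to about 60 mm, then loosen the grip so it swings level onto the table.

```bash
python3 -m jog '[[[0,-0.2,-0.1,0.6,0],[0,-0.3,-0.1,1,0],[0,-0.3,-0.1,1,0],[0,-0.24,0,1,0],[0,0,0,1,0],[0,0,0,1,0],[0,0,0,0.7,0],[0,0,0,0.4,0],[0,0,0,0.13,0],[0,0,0,0,0]]]' 40
python3 -m jog '[[[0,0,0,0,0],[0,0,0,0,0],[0,0,0,0,0]]]' 4
python3 - <<'E'
from h import *
bar('w14'); s=get_state(); print(s['position'],s['ft_force'])
for u,v in [(373,309),(382.5,302.5),(393,305),(385,313),(394,316)]:
    w=ray('top',u,v,.02); print(w[:2], np.hypot(*w[:2]).round(3), np.degrees(np.arctan2(w[1],w[0])).round(1))
E
```

```text
time: 23.92
position: [0.5662, 0.1602, 0.0651]
tool_rot: [3.132, -0.191, -0.001]
ft_force: [-6.8, -4.6, 12.2]
grip_width: 0.158
time: 24.3
position: [0.5687, 0.1605, 0.0649]
tool_rot: [3.134, -0.192, 0.008]
ft_force: [-0.0, -2.9, 5.9]
grip_width: 0.165
tilt -54.3 top at x0 -0.1734 n 21 x 0.061 0.101
[0.56872578 0.16049065 0.06490897] [ 0.67692247 -2.17205019  6.00035356]
[ 0.2458 -0.1427] 0.284 -30.1
[ 0.2652 -0.1718] 0.316 -32.9
[ 0.258  -0.2034] 0.329 -38.3
[ 0.2344 -0.1788] 0.295 -37.3
[ 0.2258 -0.2057] 0.305 -42.3
```

```bash
sed -i 's/m=(P\[i,1\]-P\[j,1\])\/(P\[i,0\]-P\[j,0\]);/m=(P[i,1]-P[j,1])\/(P[i,0]-P[j,0])\n            if m>.2: continue\n            /; s/            *k=P\[i,1\]-m/            k=P[i,1]-m/' h.py
python3 -m jog '[[[0,0.25,0,0,0],[0,0.25,0,0.05,0],[0,0.25,0,0.1,0],[0,0,0,0,0]]]' 6
python3 - <<'E'
from h import *
bar('w15'); s=get_state(); print(s['position'],s['ft_force'])
E
```

```text
time: 24.85
position: [0.6005, 0.1563, 0.0587]
tool_rot: [3.135, -0.194, 0.011]
ft_force: [2.8, -4.4, 6.0]
grip_width: 0.157
tilt 16.7 top at x0 -0.048 n 28 x -0.022 0.075
[0.60019134 0.15640878 0.05875639] [ 2.02215341 -3.4829277   6.17511654]
```

```bash
python3 -m jog '[[[0,0.2,0,0.07,0],[0,0.2,0,0.08,0],[0,0.15,0,0.08,0],[0,0,0,0,0]]]' 6
python3 - <<'E'
from h import *
bar('w16'); s=get_state(); print(s['position'],s['ft_force'])
E
```

```text
time: 25.4
position: [0.6221, 0.1537, 0.0492]
tool_rot: [3.135, -0.194, 0.011]
ft_force: [3.0, -1.8, -0.2]
grip_width: 0.159
tilt 2.6 top at x0 -0.0496 n 31 x -0.016 0.08
[0.62142903 0.15423496 0.0490803 ] [ 3.76910627 -4.34244857  5.56664853]
```

Flat within 3°. Release, rise, turn towards the nuts, and locate them precisely.

```bash
python3 -m jog '[[[0.3,0,0,0,0],[0.4,0,0,0,0],[0.4,0,0,-0.6,0],[0.4,0,0,-0.9,0],[0.4,0,0,-1,-1],[0.4,0,0,-1,-1],[0.4,0,0,-0.8,-1],[0.6,0,0,0,-1],[0.8,0,0,0,-1],[1,0,0,0,-1]]]'
cat > nuts.py <<'E'
from h import *
def find(f,box=(290,330,360,405)):
    snap('top',f); im=cv2.imread(f'pics/{f}.png').astype(int); v0,v1,u0,u1=box; g=im[v0:v1,u0:u1]
    m=(g[...,2]-g[...,0]>22)&(g[...,2]<130); y,x=np.nonzero(m); n=len(x); k=max(1,round(n/52)); print('px',n,'k',k)
    P=np.c_[x,y].astype(np.float32); _,_,c=cv2.kmeans(P,k,None,(3,100,.01),20,cv2.KMEANS_PP_CENTERS)
    return [ray('top',u0+a,v0+b,.014) for a,b in c]
if __name__=='__main__':
    for w in find('t17'): print(w[:2],np.hypot(*w[:2]).round(3),np.degrees(np.arctan2(w[1],w[0])).round(1))
E
python3 nuts.py; python3 - <<'E'
from h import *
s=st()
for n,a,b in [('gripF',0,0)]: pass
d=np.load('pics/t17.npy')
E
```

```text
time: 26.7
position: [0.6169, 0.157, 0.2188]
tool_rot: [-3.076, -0.636, 0.002]
ft_force: [-0.5, 0.5, -0.1]
grip_width: 0.658
px 227 k 4
[ 0.2449 -0.1415] 0.283 -30.0
[ 0.2286 -0.1914] 0.298 -39.9
[ 0.2631 -0.1705] 0.314 -32.9
[ 0.2574 -0.2013] 0.327 -38.0
{'time': 26.75, 'position': [0.617, 0.157, 0.219], 'tool_rot': [-3.075, -0.64, 0.002], 'ft_force': [-0.105, -0.051, -0.355], 'grip_width': 0.698, 'joint_positions': [0.287, 0.386, -0.753, 1.47, 0.264, 1.39, -1.637]}
axes cols
 [[ 0.917  0.399 -0.002]
 [ 0.399 -0.917  0.   ]
 [-0.001 -0.001 -1.   ]]
```

```bash
sed -i 's/k=max(1,round(n\/52))/k=max(1,round(n\/45))/' nuts.py
cat > plan.py <<'E'
import numpy as np
def rectdist(p,c,d,hx,hy): # distance of p from rect centred c, axis d (half hx along d, hy across)
    q=p-c; a=abs(q@d)-hx; b=abs(q@np.array([-d[1],d[0]]))-hy; return np.hypot(max(a,0),max(b,0))
def plan(N,i,rmin=.322,op=.087):
    best=None
    for ja in np.radians(np.arange(-85,16,5)):
        d=np.array([np.cos(ja),np.sin(ja)])
        for o in np.arange(-op/2+.016,.02,.003):
            c=N[i]-o*d
            if np.hypot(*c)<rmin: continue
            m=9
            for s in (-1,1):
                fc=c+s*d*(op/2+.0075); m=min(m,min(rectdist(p,fc,d,.0075,.0105) for p in N)-.014)
            # others in closing channel
            ch=min([rectdist(p,c,d,op/2,.0105) for k,p in enumerate(N) if k!=i] or [9])-.014
            sc=min(m,.008)+min(ch,.004)-abs(o)*.05
            if best is None or sc>best[0]: best=(sc,np.degrees(ja).round(),o.round(4),c.round(4),m.round(4),ch.round(4))
    return best
if __name__=='__main__':
    N=np.array([[.245,-.1415],[.263,-.1705],[.257,-.201],[.234,-.178],[.225,-.205]])
    for i in range(5): print(i,plan(N,i))
E
python3 plan.py
python3 - <<'E'
import numpy as np; from kin import *
k=np.load('kin.npy'); p,s=k[:9],k[9:]
lo=np.array([-2.86,-.3,-1.38,.06,-1.56,.09,-2.69]);hi=np.array([2.86,2.09,1.24,2.45,4.7,2.05,2.69])
for z in (.006,.012,.02,.03,.04,.06,.08,.15):
  m=9
  for j3 in (0,-.5,-1):
    g=least_squares(lambda q:list(((lambda t,r:np.r_[ (t[2]-z)*50,(r.as_matrix()[:,2]-[0,0,-1])*20,np.hypot(t[0],t[1])*.3])(*fk(q,p,s)))),np.clip([.6,.0,j3,2.3,0,1,0],lo+.02,hi-.02),bounds=(lo+.005,hi-.005))
    t,r=fk(g.x,p,s)
    if abs(t[2]-z)<.003: m=min(m,np.hypot(*t[:2]))
  print(z,round(m,3))
E
```

```text
0 None
1 (np.float64(-0.010074601384770931), np.float64(-25.0), np.float64(-0.0275), array([ 0.2879, -0.1821]), np.float64(-0.0058), np.float64(-0.0029))
2 (np.float64(-0.008041966131824847), np.float64(-20.0), np.float64(0.0025), array([ 0.2547, -0.2001]), np.float64(0.0028), np.float64(-0.0108))
3 None
4 (np.float64(0.005804044477806719), np.float64(-40.0), np.float64(-0.0185), array([ 0.2392, -0.2169]), np.float64(0.0076), np.float64(-0.0009))
0.006 0.307
0.012 0.304
0.02 0.301
0.03 0.296
0.04 0.29
0.06 0.293
0.08 0.304
0.15 0.337
```

```bash
python3 - <<'E'
from plan import *
N=np.array([[.245,-.1415],[.263,-.1705],[.257,-.201],[.234,-.178],[.225,-.205]])
names=list(range(5))
for op in (.087,.07,.055):
    for i in range(5): print(op,i,plan(N,i,.311,op))
for first in (4,2,1):
    M=np.delete(N,first,0); ids=[k for k in range(5) if k!=first]
    print('after',first,[(ids[i],)+tuple(max((plan(M,i,.311,op) for op in(.087,.07,.055)),key=lambda b:b[0] if b else -1) or ()) for i in range(4)])
E
```

```text
0.087 0 None
0.087 1 (np.float64(-0.002229510296171752), np.float64(-20.0), np.float64(-0.0005), array([ 0.2635, -0.1707]), np.float64(0.0053), np.float64(-0.0075))
0.087 2 (np.float64(-0.003178533018414477), np.float64(-20.0), np.float64(0.0085), array([ 0.249 , -0.1981]), np.float64(0.0088), np.float64(-0.0108))
0.087 3 (np.float64(-0.00267480399485891), np.float64(-15.0), np.float64(-0.0185), array([ 0.2519, -0.1828]), np.float64(0.011), np.float64(-0.0097))
0.087 4 (np.float64(0.008480844122715693), np.float64(-45.0), np.float64(-0.0095), array([ 0.2317, -0.2117]), np.float64(0.012), np.float64(0.001))
0.07 0 None
0.07 1 (np.float64(-0.007725128150259077), np.float64(-20.0), np.float64(0.002), array([ 0.2611, -0.1698]), np.float64(-0.0001), np.float64(-0.0075))
0.07 2 (np.float64(-0.005664808373324051), np.float64(-20.0), np.float64(0.014), array([ 0.2438, -0.1962]), np.float64(0.0058), np.float64(-0.0108))
0.07 3 (np.float64(-0.00869980399485893), np.float64(-15.0), np.float64(-0.019), array([ 0.2524, -0.1829]), np.float64(0.002), np.float64(-0.0097))
0.07 4 (np.float64(0.007981
[... 1254 characters left out ...]
np.float64(-45.0), np.float64(-0.0185), array([ 0.2471, -0.1911]), np.float64(0.0101), np.float64(0.001)), (4, np.float64(0.011474882051150543), np.float64(-20.0), np.float64(-0.0095), array([ 0.2339, -0.2082]), np.float64(0.02), np.float64(0.0039))]
after 1 [(0,), (2, np.float64(-0.003178533018414477), np.float64(-20.0), np.float64(0.0085), array([ 0.249 , -0.1981]), np.float64(0.0088), np.float64(-0.0108)), (3, np.float64(0.004430951537600014), np.float64(0.0), np.float64(-0.0215), array([ 0.2555, -0.178 ]), np.float64(0.007), np.float64(-0.0015)), (4, np.float64(0.008480844122715693), np.float64(-45.0), np.float64(-0.0095), array([ 0.2317, -0.2117]), np.float64(0.012), np.float64(0.001))]
```

```bash
python3 -m jog '[[[1,-0.97,0.55,0,0],[1,-0.97,0.55,0,0],[1,-0.97,0.55,0,0],[1,-0.97,0.55,0,0],[1,-0.97,0.55,0,0],[1,-0.97,0.55,0,0],[1,-0.97,0.55,0,0],[1,-0.97,0.55,0,0],[1,-0.97,0.55,0,0],[1,-0.97,0.55,0,0]]]'
python3 -m jog '[[[1,-0.97,0.55,0.2,0],[1,-0.97,0.5,0.4,0],[1,0,0,0.8,-1],[1,0,0,0.8,-1],[1,0,0,0.8,-1],[1,0,0,0.8,-1],[1,0,0,0,-0.3]]]'
cat >> nuts.py <<'E'
def go(x,y,z):
    s=get_state(); M=R.from_rotvec(s['tool_rot']).as_matrix(); print('t',round(s['time'],2),np.round(s['position'],4),'yaw',np.degrees(np.arctan2(M[1,0],M[0,0])).round(1),'j',np.round(s['joint_positions'],2),'units',(M.T@(np.array([x,y,z])-s['position'])/.04).round(2))
E
python3 -c "
from nuts import *
for w in find('t18'): print(w[:2],np.hypot(*w[:2]).round(3))
go(.2317,-.2117,.045)"
```

```text
time: 28.0
position: [0.3463, -0.1988, 0.2191]
tool_rot: [-3.078, -0.629, -0.0]
ft_force: [0.1, -0.7, 0.4]
grip_width: 1.001
time: 28.88
position: [0.2908, -0.2654, 0.0652]
tool_rot: [-2.901, -1.192, 0.003]
ft_force: [0.4, -0.4, 0.1]
grip_width: 1.003
px 183 k 4
[ 0.2635 -0.1706] 0.314
[ 0.2303 -0.1836] 0.295
[ 0.2444 -0.1408] 0.282
[ 0.2576 -0.2009] 0.327
t 28.93 [ 0.292  -0.2666  0.0669] yaw 44.7 j [ 0.93 -0.07 -0.25  2.21 -0.02  0.99 -0.1 ] units [-0.11 -2.03  0.55]
```

```bash
python3 -m jog '[[[1,0,-0.6,0.3,0],[1,-0.1,-0.7,0.25,0],[1,0,-0.7,0,0],[1,0,0,0,0]]]' 15; python3 -c "
from nuts import *
go(.2317,-.2117,.010)"
```

```text
time: 29.42
position: [0.2332, -0.2133, 0.0464]
tool_rot: [2.905, 1.19, 0.0]
ft_force: [0.4, -0.4, 0.1]
grip_width: 1.003
t 29.43 [ 0.2332 -0.2133  0.0464] yaw 44.6 j [ 0.93 -0.23 -0.25  2.4  -0.07  0.97 -0.07] units [ 0.   -0.06  0.91]
```

```bash
python3 -m jog '[[[1,0,-0.04,0.5,0],[1,0,0,0.4,0],[1,0,0,0,0],[0.5,0,0,0,0],[0,0,0,0,0],[0,0,0,0,0],[0,0,0,0,0]]]' 15; python3 -c "
from nuts import *
go(.538,-.2007,.2)"
```

```text
time: 30.3
position: [0.2324, -0.2125, 0.0096]
tool_rot: [2.906, 1.193, 0.0]
ft_force: [-0.1, 0.7, 0.4]
grip_width: 0.632
t 30.3 [ 0.2324 -0.2125  0.0096] yaw 44.6 j [ 0.94 -0.16 -0.27  2.43 -0.05  0.86 -0.08] units [ 5.64  5.16 -4.76]
```

```bash
python3 -m jog '[[[0,0,0,0,0],[0,0,0,0,0],[0,0,0,0,0],[0,0,0,0,0]]]' 15
```

```text
time: 30.8
position: [0.2323, -0.2123, 0.0093]
tool_rot: [2.906, 1.193, -0.0]
ft_force: [0.0, 0.6, 0.1]
grip_width: 0.308
```

```bash
python3 -m jog '[[[0,0.5,0.5,-0.7,0],[0,0.85,0.75,-0.9,0],[0,0.85,0.75,-0.9,0],[0,0.85,0.75,-0.9,0],[0,0.85,0.75,-0.8,0],[0,0.85,0.75,-0.5,0],[0,0.6,0.6,0,0],[0,0.29,0.31,0,0],[0,0,0,0,0]]]'; python3 -c "
from nuts import *; from plan import plan
go(.538,-.2007,.2); print(get_state()['grip_width'])
N=np.array([w[:2] for w in find('t19')]); print(N)
for i in range(len(N)):
  for op in (.087,.07,.06): print(i,op,plan(N,i,.311,op))"
```

```text
time: 31.92
position: [0.5384, -0.2002, 0.1966]
tool_rot: [-2.904, -1.194, 0.0]
ft_force: [-1.6, -0.7, -0.6]
grip_width: 0.307
t 31.93 [ 0.5384 -0.2002  0.1966] yaw 44.7 j [ 0.73  0.21 -0.48  1.67  0.1   1.29 -0.56] units [-0.02  0.   -0.08]
0.30652747969414745
px 504 k 11
[[ 0.2445 -0.1416]
 [ 0.2532 -0.2269]
 [ 0.1969 -0.2304]
 [ 0.2719 -0.2295]
 [ 0.295  -0.1923]
 [ 0.2388 -0.1673]
 [ 0.267  -0.168 ]
 [ 0.2932 -0.2314]
 [ 0.2174 -0.2241]
 [ 0.197  -0.2142]
 [ 0.2355 -0.225 ]]
0 0.087 None
0 0.07 None
0 0.06 None
1 0.087 (np.float64(-0.0018052881090057436), np.float64(-80.0), np.float64(-0.0185), array([ 0.2564, -0.2451]), np.float64(0.0065), np.float64(-0.0074))
1 0.07 (np.float64(-0.001380288109005744), np.float64(-80.0), np.float64(-0.01), array([ 0.2549, -0.2367]), np.float64(0.0065), np.float64(-0.0074))
1 0.06 (np.float64(-0.0011302881090057366), np.float64(-80.0), np.float64(-0.005), array([ 0.2541, -0.2318]), np.float64(0.0065), np.float64(-0.0074))
2 0.087 (np.float64(-0.003045388458692087), np.float64(-30.0), np.float64(-0.0125), array([ 0.2077, -0.2366]), np.float64(0.00
[... 2654 characters left out ...]
p.float64(0.001), array([ 0.2172, -0.2231]), np.float64(0.0054), np.float64(-0.0068))
9 0.087 (np.float64(-0.007075), np.float64(-65.0), np.float64(-0.0215), array([ 0.2061, -0.2337]), np.float64(0.008), np.float64(-0.014))
9 0.07 None
9 0.06 None
10 0.087 (np.float64(-0.00191512962617022), np.float64(-85.0), np.float64(-0.0215), array([ 0.2374, -0.2464]), np.float64(0.0062), np.float64(-0.007))
10 0.07 (np.float64(-0.0014901296261702066), np.float64(-85.0), np.float64(-0.013), array([ 0.2366, -0.238 ]), np.float64(0.0062), np.float64(-0.007))
10 0.06 (np.float64(-0.0012401296261702096), np.float64(-85.0), np.float64(-0.008), array([ 0.2362, -0.233 ]), np.float64(0.0062), np.float64(-0.007))
```

```bash
sed -i 's/m=(g\[...,2\]-g\[...,0\]>22)&(g\[...,2\]<130)/m=(g[...,2]-g[...,1]>14)\&(g[...,2]<130)/' nuts.py
python3 -m jog '[[[0,0,0,0.4,0],[0.6,0,0,0,0],[0.6,0,0,0,0],[0.8,0,0,-0.4,0],[0.8,-0.5,-0.4,-0.2,-1]]]'
python3 -c "
from nuts import *; from plan import plan
go(.538,-.2007,.2)
N=np.array([w[:2] for w in find('t20')]); print(N,np.hypot(*N.T))
for i in range(len(N)):
  for op in (.087,.07): print(i,op,plan(N,i,.311,op))
d=np.load('pics/t20.npy'); im=cv2.imread('pics/t20.png').astype(int)
g=im[175:235,355:445]; m=((g[...,2]-g[...,1]>14)&(g[...,2]<100)).astype(np.uint8); n,L,S,C=cv2.connectedComponentsWithStats(m)
for i in range(1,n):
  if S[i,4]>8: c=C[i].round().astype(int)+[355,175]; print('bin?',c,S[i,2:5],world('top','t20',c[0],c[1],0))
"
```

```text
time: 32.6
position: [0.5141, -0.2029, 0.2076]
tool_rot: [2.847, 1.324, 0.005]
ft_force: [-0.0, -0.2, -0.1]
grip_width: 0.678
t 32.6 [ 0.5141 -0.2029  0.2076] yaw 49.9 j [ 0.77  0.15 -0.48  1.71  0.07  1.3  -0.43] units [0.43 0.42 0.19]
px 171 k 4
[[ 0.2392 -0.1672]
 [ 0.2952 -0.1924]
 [ 0.2675 -0.1682]
 [ 0.2449 -0.1419]] [0.29184325 0.35236458 0.31598653 0.28303996]
0 0.087 (np.float64(-0.00668002641868788), np.float64(-45.0), np.float64(-0.0215), array([ 0.2544, -0.1824]), np.float64(-0.0004), np.float64(-0.0052))
0 0.07 None
1 0.087 (np.float64(0.011975), np.float64(10.0), np.float64(-0.0005), array([ 0.2957, -0.1923]), np.float64(0.01), np.float64(0.0041))
1 0.07 (np.float64(0.01195), np.float64(15.0), np.float64(-0.001), array([ 0.2962, -0.1921]), np.float64(0.0102), np.float64(0.006))
2 0.087 (np.float64(0.0019053048549095481), np.float64(-85.0), np.float64(0.0025), array([ 0.2673, -0.1657]), np.float64(0.0063), np.float64(-0.0043))
2 0.07 (np.float64(-0.0032157536833802404), np.float64(-85.0), np.float64(0.005), array([ 0.2671, -0.1632]), np.float64(0.0013), np.float64(-0.0043))
3 0.087 None
3 0.07 None
bin? [360 184] [ 8 18 39] [ 0.6099 -0.0982  0.124 ]
bin? [411 181] [12 13 20] [ 0.6044 -0.2312  0.193 ]
bin? [391 201] [18 28 83] [ 0.5741 -0.2009  0.0388]
bin? [372 203] [ 22  17 184] [ 0.563  -0.1386  0.0681]
```

```bash
cat >> nuts.py <<'E'
def rows(seq):
    "seq of (x,y,z,turn units): world targets per row -> tool-frame rows"
    s=get_state(); p=np.array(s['position']); M=R.from_rotvec(s['tool_rot'])
    # keep the tool exactly vertical in the plan
    a=M.as_matrix(); y=np.arctan2(a[1,0],a[0,0])
    for x in seq:
        Rm=R.from_euler('z',y).as_matrix()@np.diag([1,-1,-1]); d=Rm.T@(np.array(x[:3])-p)/.04
        print([round(float(v),2) for v in d]+[x[3]],'mm',round(np.linalg.norm(d)*40)); p=np.array(x[:3]); y-=np.radians(5*x[3])
def lin(a,b,n,turn=0): 
    return [(*(np.array(a)+(np.array(b)-a)*(k+1)/n),turn) for k in range(n)]
E
python3 -c "
from nuts import *
s=get_state(); p=list(s['position'])
rows(lin(p,[.44,-.2,.208],2,-1)+lin([.44,-.2,.208],[.33,-.1945,.10],4,-1)+lin([.33,-.1945,.1],[.2957,-.1923,.05],4,-1))"
```

```text
[-0.53, -0.71, 0.01, -1] mm 35
[-0.46, -0.75, 0.01, -1] mm 35
[-0.31, -0.61, 0.67, -1] mm 39
[-0.26, -0.64, 0.67, -1] mm 39
[-0.2, -0.66, 0.67, -1] mm 39
[-0.15, -0.67, 0.67, -1] mm 39
[-0.02, -0.21, 0.31, -1] mm 15
[-0.01, -0.21, 0.31, -1] mm 15
[0.01, -0.21, 0.31, -1] mm 15
[0.03, -0.21, 0.31, -1] mm 15
```

```bash
python3 -m jog '[[[0.8,-0.53,-0.71,0,-1],[0.8,-0.46,-0.75,0,-1],[0.8,-0.31,-0.61,0.67,-1],[0.8,-0.26,-0.64,0.67,-1],[0.8,-0.2,-0.66,0.67,-1],[0.8,-0.15,-0.67,0.67,-1],[0.8,-0.02,-0.21,0.31,-1],[0.8,-0.01,-0.21,0.31,-1],[0.8,0.01,-0.21,0.31,-1],[0.8,0.03,-0.21,0.31,-1]]]'; python3 -c "
from nuts import *
go(.2957,-.1923,.010)"
```

```text
time: 33.9
position: [0.2993, -0.1911, 0.0495]
tool_rot: [2.023, 2.4, -0.0]
ft_force: [0.3, -0.7, 0.2]
grip_width: 0.802
t 33.9 [ 0.2993 -0.1911  0.0495] yaw 99.8 j [ 0.87 -0.14 -0.35  2.31 -0.06  0.96  0.72] units [-0.01 -0.09  0.99]
```

```bash
python3 -m jog '[[[0.8,0,-0.08,0.6,0],[0.7,0,0,0.38,0],[0,0,0,0,0],[0,0,0,0,0],[0,0,0,0,0],[0,0,0,0,0],[0,0,0,0,0],[0,0,0,0,0]]]'; python3 -c "
from nuts import *
s=get_state(); p=list(s['position']); print(s['grip_width'],p)
rows(lin(p,[.31,-.193,.05],1,0)+lin([.31,-.193,.05],[.42,-.196,.19],3,0)+lin([.42,-.196,.19],[.538,-.2007,.185],3,0))"
```

```text
time: 34.9
position: [0.2956, -0.1913, 0.0097]
tool_rot: [2.026, 2.399, -0.0]
ft_force: [0.3, 0.7, 2.0]
grip_width: 0.308
0.3081941956912323 [np.float64(0.29558253692980374), np.float64(-0.1912716421889426), np.float64(0.009661795071745444)]
[-0.1, 0.35, -1.01, 0] mm 43
[-0.18, 0.9, -1.17, 0] mm 59
[-0.18, 0.9, -1.17, 0] mm 59
[-0.18, 0.9, -1.17, 0] mm 59
[-0.2, 0.96, 0.04, 0] mm 39
[-0.2, 0.96, 0.04, 0] mm 39
[-0.2, 0.96, 0.04, 0] mm 39
```

```bash
python3 -m jog '[[[0,-0.1,0.35,-1,0],[0,-0.18,0.8,-1,0],[0,-0.18,0.8,-1,0],[0,-0.18,0.8,-1,0],[0,-0.18,0.9,-0.45,0],[0,-0.2,0.95,0,0],[0,-0.2,0.95,0,0],[0,0,0.38,0,0],[0,0,0,0,0],[0.6,0,0,0,0]]]'
python3 -m jog '[[[0.6,0,0,0,0],[0.7,0,0,-0.4,0]]]'
python3 -c "
from nuts import *; from plan import plan
go(.538,-.2007,.2)
N=np.array([w[:2] for w in find('t21')]); print(N,np.hypot(*N.T))
for i in range(len(N)):
  for op in (.087,.07,.055): print(i,op,plan(N,i,.309,op))"
```

```text
time: 36.15
position: [0.5359, -0.1996, 0.1871]
tool_rot: [-2.027, -2.399, 0.002]
ft_force: [0.3, 0.2, 0.1]
grip_width: 0.356
time: 36.4
position: [0.5357, -0.1996, 0.203]
tool_rot: [-2.027, -2.398, 0.002]
ft_force: [0.4, -0.4, 0.3]
grip_width: 0.563
t 36.4 [ 0.5357 -0.1996  0.203 ] yaw 99.6 j [ 0.73  0.2  -0.47  1.66  0.09  1.31  0.4 ] units [-0.04  0.05  0.08]
px 132 k 3
[[ 0.2449 -0.1414]
 [ 0.239  -0.167 ]
 [ 0.267  -0.168 ]] [0.28278962 0.29156474 0.31545681]
0 0.087 (np.float64(-0.003901273917476474), np.float64(-15.0), np.float64(-0.0275), array([ 0.2715, -0.1485]), np.float64(0.002), np.float64(-0.0045))
0 0.07 None
0 0.055 None
1 0.087 (np.float64(-0.003654770363067619), np.float64(-35.0), np.float64(-0.0185), array([ 0.2542, -0.1776]), np.float64(0.0065), np.float64(-0.0093))
1 0.07 (np.float64(-0.008166942253773232), np.float64(-50.0), np.float64(-0.019), array([ 0.2512, -0.1816]), np.float64(-0.0035), np.float64(-0.0037))
1 0.055 None
2 0.087 (np.float64(0.0029225600707398817), np.float64(-85.0), np.float64(0.0055), array([ 0.2665, -0.1625]), np.float64(0.0085), np.float64(-0.0048))
2 0.07 (np.float64(-0.0019679384135914794), np.float64(-85.0), np.float64(0.008), array([ 0.2663, -0.16  ]), np.float64(0.0032), np.float64(-0.0048))
2 0.055 (np.float64(-0.003918663450262031), np.float64(-85.0), np.float64(-0.0115), array([ 0.268 , -0.1795]), np.float64(-0.0048), np.float64(0.0015))
```

```bash
python3 -c "
from nuts import *
p=list(get_state()['position'])
rows(lin(p,[.43,-.195,.203],2,-1)+lin([.43,-.195,.203],[.31,-.18,.08],4,-1)+lin([.31,-.18,.08],[.267,-.168,.045],4,-1))"
```

```text
[0.29, -1.32, 0.04, -1] mm 54
[0.4, -1.29, 0.04, -1] mm 54
[0.34, -0.68, 0.77, -1] mm 43
[0.4, -0.64, 0.77, -1] mm 43
[0.45, -0.61, 0.77, -1] mm 43
[0.5, -0.56, 0.77, -1] mm 43
[0.23, -0.16, 0.22, -1] mm 14
[0.24, -0.14, 0.22, -1] mm 14
[0.25, -0.12, 0.22, -1] mm 14
[0.26, -0.09, 0.22, -1] mm 14
```

```bash
python3 -m jog '[[[0.7,0.29,-1,0,-1],[0.7,0.4,-1,0,-1],[0.7,0.34,-0.83,0.75,-1],[0.7,0.4,-0.79,0.75,-1],[0.7,0.45,-0.76,0.75,-1],[0.7,0.5,-0.71,0.75,-1],[0.7,0.23,-0.16,0.25,-1],[0.7,0.24,-0.14,0.22,-1],[0.7,0.25,-0.12,0.22,-1],[0.7,0.26,-0.09,0.22,-1]]]'; python3 -c "
from nuts import *
go(.267,-.168,.010)"
```

```text
time: 37.7
position: [0.2694, -0.174, 0.0477]
tool_rot: [0.818, 3.031, -0.002]
ft_force: [0.7, -0.4, -0.4]
grip_width: 0.698
t 37.7 [ 0.2694 -0.174   0.0477] yaw 149.8 j [ 0.84 -0.22 -0.32  2.39 -0.08  0.97  1.62] units [0.13 0.1  0.94]
```

```bash
python3 -m jog '[[[0.7,0.13,0.1,0.2,0],[0.7,0,0,0.5,0],[0.6,0,0,0.24,0],[0,0,0,0,0],[0,0,0,0,0],[0,0,0,0,0],[0,0,0,0,0],[0,0,0,0,0]]]'; python3 -c "
from nuts import *
s=get_state(); p=list(s['position']); print(s['grip_width'],p)
rows(lin(p,[.29,-.173,.05],1,0)+lin([.29,-.173,.05],[.41,-.19,.19],4,0.5)+lin([.41,-.19,.19],[.538,-.2007,.187],4,1))"
```

```text
time: 38.7
position: [0.2669, -0.1678, 0.0097]
tool_rot: [0.823, 3.031, -0.001]
ft_force: [0.1, -0.2, 1.7]
grip_width: 0.311
0.3107378496623542 [np.float64(0.26693494625209796), np.float64(-0.16775147412527194), np.float64(0.009688578515070125)]
[-0.56, 0.18, -1.01, 0] mm 47
[-0.7, 0.29, -0.88, 0.5] mm 46
[-0.69, 0.32, -0.88, 0.5] mm 46
[-0.67, 0.35, -0.88, 0.5] mm 46
[-0.66, 0.38, -0.87, 0.5] mm 46
[-0.65, 0.47, 0.02, 1] mm 32
[-0.61, 0.52, 0.02, 1] mm 32
[-0.56, 0.57, 0.02, 1] mm 32
[-0.51, 0.62, 0.02, 1] mm 32
```

```bash
python3 -m jog '[[[0,-0.56,0.18,-1,0],[0,-0.7,0.29,-0.88,0.5],[0,-0.69,0.32,-0.88,0.5],[0,-0.67,0.35,-0.88,0.5],[0,-0.66,0.38,-0.87,0.5],[0,-0.65,0.47,0,1],[0,-0.61,0.52,0,1],[0,-0.56,0.57,0,1],[0,-0.51,0.62,0,1],[0,0,0,0,0]]]'
python3 -m jog '[[[0.6,0,0,0,1],[0.6,0,0,0,1],[1,0,0,-0.4,1]]]'
python3 -c "
from nuts import *; from plan import plan
go(.538,-.2007,.2)
N=np.array([w[:2] for w in find('t22')]); print(N,np.hypot(*N.T))
for i in range(len(N)):
  for op in (.087,): print(i,op,plan(N,i,.309,op))
b=None
for i in range(len(N)):
  q=plan(N,i,.309,.087)
  if q and (b is None or q[0]>b[0]): b=q
p=list(get_state()['position']); c=b[3]; o=np.array(c)*1.12
rows(lin(p,[.39,-.22,.19],4,1)+lin([.39,-.22,.19],[*o,.07],4,1)+lin([*o,.07],[*c,.042],2,1))"
```

```text
time: 39.95
position: [0.5389, -0.1993, 0.1889]
tool_rot: [-1.577, -2.716, -0.002]
ft_force: [-0.3, -0.1, 0.1]
grip_width: 0.307
time: 40.33
position: [0.5355, -0.1998, 0.2044]
tool_rot: [-1.921, -2.481, 0.002]
ft_force: [-0.3, -0.1, 1.2]
grip_width: 0.564
t 40.33 [ 0.5355 -0.1998  0.2044] yaw 104.5 j [ 0.71  0.2  -0.45  1.66  0.09  1.31  0.5 ] units [-0.04  0.06  0.11]
px 87 k 2
[[ 0.2084 -0.1514]
 [ 0.2431 -0.1343]] [0.25758983 0.27773026]
0 0.087 None
1 0.087 NoneTraceback (most recent call last):
  File "<string>", line 11, in <module>
    p=list(get_state()['position']); c=b[3]; o=np.array(c)*1.12
                                       ~^^^
TypeError: 'NoneType' object is not subscriptable
```

Two nuts got nudged further in, to radii 0.278 and 0.258. I'll take the nearer one with the jaws fully open and radial.

```bash
python3 -c "
from nuts import *
p=list(get_state()['position']); c=np.array([.2665,-.1477]); o=c*1.12
rows(lin(p,[.41,-.2,.2],4,1)+lin([.41,-.2,.2],[*o,.07],4,1)+lin([*o,.07],[*c,.042],2,.35))"
```

```text
[0.2, -0.77, 0.05, 1] mm 32
[0.13, -0.78, 0.05, 1] mm 32
[0.06, -0.79, 0.05, 1] mm 32
[-0.01, -0.8, 0.05, 1] mm 32
[0.15, -0.71, 0.81, 1] mm 44
[0.08, -0.72, 0.81, 1] mm 44
[0.02, -0.73, 0.81, 1] mm 44
[-0.04, -0.73, 0.81, 1] mm 44
[0.03, -0.46, 0.35, 0.35] mm 23
[0.01, -0.46, 0.35, 0.35] mm 23
```

```bash
python3 -m jog '[[[1,0.2,-0.77,0.05,1],[1,0.13,-0.78,0.05,1],[1,0.06,-0.79,0.05,1],[1,-0.01,-0.8,0.05,1],[1,0.15,-0.71,0.8,1],[1,0.08,-0.72,0.8,1],[1,0.02,-0.73,0.8,1],[1,-0.04,-0.73,0.8,1],[1,0.03,-0.46,0.35,0.35],[1,0,-0.46,0.35,0.35]]]'; python3 -c "
from nuts import *
go(.2665,-.1477,.012)
N=np.array([w[:2] for w in find('t23')]); print(N,np.hypot(*N.T))
snap('wrist','w23'); im=cv2.imread('pics/w23.png').astype(int); d=np.load('pics/w23.npy')
m=((im[...,2]-im[...,1]>18)&(im[...,2]<125)&(im[...,1]-im[...,0]>3)).astype(np.uint8); n,L,S,C=cv2.connectedComponentsWithStats(m)
p=eyes.camera_params('wrist'); K=p['camera_matrix'];T=p['mount']; s=get_state(); M=R.from_rotvec(s['tool_rot']).as_matrix()
for i in range(1,n):
  if S[i,4]>60:
    c=C[i]; u,v=c.round().astype(int); z=float(d[v,u]); dx,dy=c-[K[0,2],K[1,2]]; r=np.hypot(dx,dy); t=np.tan(r/K[0,0])
    w=M@(T[:3,:3]@(z*np.array([t*dx/r,t*dy/r,1]))+T[:3,3])+s['position']; print((u,v),S[i,2:5],w.round(3))
"
```

```text
time: 41.62
position: [0.2649, -0.1486, 0.0409]
tool_rot: [-2.705, -1.598, 0.001]
ft_force: [0.5, 0.9, 0.9]
grip_width: 0.997
t 41.62 [ 0.2649 -0.1486  0.0409] yaw 61.1 j [ 0.85 -0.26 -0.38  2.42 -0.11  0.96  0.04] units [0.04 0.02 0.72]
px 0 k 1Traceback (most recent call last):
  File "<string>", line 4, in <module>
    N=np.array([w[:2] for w in find('t23')]); print(N,np.hypot(*N.T))
                               ~~~~^^^^^^^
  File "nuts.py", line 5, in find
    P=np.c_[x,y].astype(np.float32); _,_,c=cv2.kmeans(P,k,None,(3,100,.01),20,cv2.KMEANS_PP_CENTERS)
                                           ~~~~~~~~~~^^^^^^^^^^^^^^^^^^^^^^^^^^^^^^^^^^^^^^^^^^^^^^^
cv2.error: OpenCV(4.12.0) /io/opencv/modules/core/src/kmeans.cpp:243: error: (-2:Unspecified error) in function 'double cv::kmeans(cv::InputArray, int, cv::InputOutputArray, cv::TermCriteria, int, int, cv::OutputArray)'
> There can't be more clusters than elements (expected: 'N >= K'), where
>     'N' is 0
> must be greater than or equal to
>     'K' is 1
```

```bash
python3 -m jog '[[[1,0.03,0,0.35,0],[1,0,0,0.35,0],[1,0,0,0.03,0],[0.5,0,0,0,0],[0,0,0,0,0],[0,0,0,0,0],[0,0,0,0,0],[0,0,0,0,0],[0,0,0,0,0],[0,0,0,0,0]]]'; python3 -c "
from nuts import *
s=get_state(); p=list(s['position']); print(s['grip_width'],p,s['ft_force'])
rows(lin(p,[.285,-.16,.05],1,0)+lin([.285,-.16,.05],[.41,-.19,.19],4,0)+lin([.41,-.19,.19],[.538,-.2007,.187],4,0))"
```

```text
time: 42.92
position: [0.2671, -0.1479, 0.0125]
tool_rot: [2.705, 1.598, -0.0]
ft_force: [-0.4, -0.8, -0.1]
grip_width: 0.307
0.30745180012204043 [np.float64(0.26714517819679245), np.float64(-0.14789452900304267), np.float64(0.012533200244481669)] [-0.38354356 -0.78067514 -0.13318265]
[-0.05, 0.54, -0.94, 0] mm 43
[0.21, 0.77, -0.88, 0] mm 48
[0.21, 0.77, -0.88, 0] mm 48
[0.21, 0.77, -0.88, 0] mm 48
[0.21, 0.77, -0.87, 0] mm 48
[0.33, 0.73, 0.02, 0] mm 32
[0.33, 0.73, 0.02, 0] mm 32
[0.33, 0.73, 0.02, 0] mm 32
[0.33, 0.73, 0.02, 0] mm 32
```

Got it. Carry it to the bin, drop it, and look for the last one.

```bash
python3 -m jog '[[[0,-0.05,0.54,-0.94,0],[0,0.21,0.77,-0.88,0],[0,0.21,0.77,-0.88,0],[0,0.21,0.77,-0.88,0],[0,0.21,0.77,-0.87,0],[0,0.33,0.73,0,0],[0,0.33,0.73,0,0],[0,0.33,0.73,0,0],[0,0.33,0.73,0,0],[0,0,0,0,0]]]'
python3 -m jog '[[[0.6,0,0,0,0],[0.6,0,0,0,0],[1,0,0,-0.4,0]]]'
python3 -c "
from nuts import *
go(.538,-.2007,.2)
N=np.array([w[:2] for w in find('t24',(290,340,340,430))]); print(N,np.hypot(*N.T),np.degrees(np.arctan2(N[:,1],N[:,0])))"
```

```text
time: 44.18
position: [0.5384, -0.1997, 0.1896]
tool_rot: [-2.702, -1.599, -0.001]
ft_force: [-0.4, -0.5, -0.5]
grip_width: 0.306
time: 44.55
position: [0.5355, -0.2003, 0.2062]
tool_rot: [-2.704, -1.596, 0.003]
ft_force: [-0.8, 0.3, 0.4]
grip_width: 0.564
t 44.55 [ 0.5355 -0.2003  0.2062] yaw 61.1 j [ 0.77  0.2  -0.52  1.66  0.1   1.31 -0.27] units [0.02 0.06 0.16]
px 43 k 1
[[ 0.2084 -0.1515]] [0.25764862] [-36.01592862]
```

The last nut sits at radius 0.258, too far in to straddle. I'll roll it outward gently with the side of the inner finger, then pick it.

```bash
python3 -c "
from nuts import *
p=list(get_state()['position']); c=np.array([.2136,-.2155]); o=c*1.12
rows(lin(p,[.40,-.21,.2],4,.6)+lin([.40,-.21,.2],[*o,.07],4,.6)+lin([*o,.07],[*c,.042],2,.3))"
```

```text
[-0.47, -0.72, 0.06, 0.6] mm 35
[-0.5, -0.7, 0.06, 0.6] mm 35
[-0.54, -0.67, 0.06, 0.6] mm 35
[-0.57, -0.64, 0.06, 0.6] mm 35
[-0.81, -0.63, 0.81, 0.6] mm 52
[-0.84, -0.59, 0.81, 0.6] mm 52
[-0.87, -0.54, 0.81, 0.6] mm 52
[-0.89, -0.5, 0.81, 0.6] mm 52
[-0.06, -0.45, 0.35, 0.3] mm 23
[-0.07, -0.45, 0.35, 0.3] mm 23
```

```bash
python3 -m jog '[[[1,-0.47,-0.72,0.06,0.6],[1,-0.5,-0.7,0.06,0.6],[1,-0.54,-0.67,0.06,0.6],[1,-0.57,-0.64,0.06,0.6],[1,-0.81,-0.63,0.8,0.6],[1,-0.84,-0.59,0.8,0.6],[1,-0.87,-0.54,0.8,0.6],[1,-0.89,-0.5,0.8,0.6],[1,-0.06,-0.45,0.35,0.3],[1,-0.07,-0.45,0.35,0.3]]]'; python3 -c "
from nuts import *
go(.2136,-.2155,.012)"
```

```text
time: 45.85
position: [0.2132, -0.2157, 0.0413]
tool_rot: [3.002, 0.918, 0.001]
ft_force: [0.7, -0.4, -0.3]
grip_width: 1.0
t 45.85 [ 0.2132 -0.2157  0.0413] yaw 34.0 j [ 1.03 -0.26 -0.3   2.43 -0.09  0.96 -0.18] units [0.01 0.   0.73]
```

```bash
python3 -m jog '[[[1,0,0,0.4,0],[1,0,0,0.33,0],[1,0.12,0,0,0],[1,0.22,0,0,0],[1,0.25,0,0,0],[1,0.25,0,0,0],[1,0.25,0,0,0],[1,0.25,0,0,0],[1,-0.5,0.6,-0.6,0],[0.8,-0.5,0.9,-0.6,0]]]'; python3 -c "
from nuts import *
go(.2136,-.2155,.012)
for k in range(2):
  try:
    N=np.array([w[:2] for w in find('t25%d'%k,(250,340,290,430))]); print(N,np.hypot(*N.T))
  except Exception as e: print('none')
"
```

```text
time: 47.1
position: [0.2587, -0.2575, 0.0602]
tool_rot: [-3.002, -0.925, 0.002]
ft_force: [0.7, 0.4, 0.1]
grip_width: 0.949
t 47.1 [ 0.2587 -0.2575  0.0602] yaw 34.2 j [ 1.18 -0.13 -0.44  2.28 -0.07  0.98 -0.2 ] units [-0.34 -1.5   1.21]
px 39 k 1
[[ 0.268  -0.1041]] [0.28750793]
px 40 k 1
[[ 0.2751 -0.1   ]] [0.29271148]
```

```bash
python3 -m jog '[[[0.75,0.5,-0.1,-0.5,0],[0.75,0.7,-0.1,-0.4,0],[0.75,0.7,-0.1,-0.3,0],[0.75,0.7,-0.1,-0.3,0],[0.75,0.5,-0.1,0,0],[0.75,0,0,0,0]]]'; python3 -c "
from nuts import *
for k in range(3):
  try:
    N=np.array([w[:2] for w in find('t26%d'%k,(235,340,270,430))]); print(N,np.hypot(*N.T))
  except Exception as e: print('none')
go(N[0][0],N[0][1],.045)
"
```

```text
time: 47.95
position: [0.3506, -0.17, 0.1196]
tool_rot: [-3.001, -0.927, 0.001]
ft_force: [-0.8, -0.1, 0.2]
grip_width: 0.751
px 188 k 4
[[ 0.3347  0.163 ]
 [ 0.2461 -0.112 ]
 [ 0.434  -0.0528]
 [ 0.3742  0.1498]] [0.37228093 0.27038715 0.4372     0.40307032]
px 186 k 4
[[ 0.3742  0.1501]
 [ 0.2462 -0.1117]
 [ 0.4339 -0.0522]
 [ 0.3345  0.1628]] [0.40318191 0.27035408 0.43702866 0.37201356]
px 192 k 4
[[ 0.3751  0.1505]
 [ 0.2464 -0.112 ]
 [ 0.4376 -0.0534]
 [ 0.3347  0.1628]] [0.40416613 0.27066023 0.44084614 0.3721934 ]
t 48.1 [ 0.3491 -0.1718  0.1193] yaw 34.1 j [ 1.07 -0.16 -0.62  2.16 -0.1   1.12 -0.48] units [ 5.06 -6.31  1.86]
```

The nut stopped at (0.246,−0.112) after about 55 mm, so it barely coasts. Push once more, further.

```bash
python3 -m jog '[[[1,-0.5,-0.3,0.46,0],[1,-0.53,-0.34,0.47,0],[1,-0.53,-0.35,0.47,0],[1,-0.52,-0.34,0.46,0],[1,0,0,0.3,0],[1,0,0,0.5,0],[1,0,0,0,0]]]'; python3 -c "
from nuts import *
go(.2503,-.1744,.012)"
```

```text
time: 48.98
position: [0.251, -0.1736, 0.0128]
tool_rot: [-3.001, -0.921, 0.001]
ft_force: [0.4, 0.3, 0.5]
grip_width: 1.0
t 48.98 [ 0.251  -0.1736  0.0128] yaw 34.1 j [ 1.1  -0.2  -0.54  2.44 -0.13  0.88 -0.32] units [-0.03  0.01  0.02]
```

```bash
python3 -m jog '[[[1,0.2,0,0,0],[1,0.3,0,0,0],[1,0.3,0,0,0],[1,0.3,0,0,0],[1,0.3,0,0,0],[1,0.3,0,0,0],[1,0.3,0,0,0],[0.9,-0.2,0.3,-1,0],[0.75,-0.2,0.8,-0.6,0],[0.75,-0.2,0.8,0,0]]]'; python3 -c "
from nuts import *
snap('top','t27'); im=cv2.imread('pics/t27.png').astype(int); m=((im[...,2]-im[...,1]>14)&(im[...,2]<130)).astype(np.uint8); n,L,S,C=cv2.connectedComponentsWithStats(m)
for i in range(1,n):
  w=ray('top',*C[i],.014)
  if S[i,4]>12 and .15<w[0]<.45 and -.25<w[1]<.12:
    print(C[i].round(1),S[i,2:5],w[:2],np.hypot(*w[:2]).round(3),'z',world('top','t27',*C[i].round().astype(int),0)[2])
go(.31,-.07,.05)"
```

```text
time: 50.22
position: [0.3435, -0.2074, 0.0804]
tool_rot: [2.997, 0.922, 0.005]
ft_force: [0.1, 0.4, 0.7]
grip_width: 0.788
[342.1 285. ] [ 6  7 28] [ 0.316  -0.0496] 0.32 z 0.0255
t 50.27 [ 0.3443 -0.2111  0.0799] yaw 34.0 j [ 1.1  -0.07 -0.59  2.18 -0.05  1.01 -0.44] units [ 1.26 -3.41  0.72]
```

```bash
cat >> nuts.py <<'E'
def wnut(f):
    s=get_state(); M=R.from_rotvec(s['tool_rot']).as_matrix(); snap('wrist',f); im=cv2.imread(f'pics/{f}.png').astype(int); d=np.load(f'pics/{f}.npy')
    m=((im[...,2]-im[...,1]>14)&(im[...,2]<130)).astype(np.uint8); n,L,S,C=cv2.connectedComponentsWithStats(m)
    p=eyes.camera_params('wrist'); K=p['camera_matrix'];T=p['mount']
    for i in range(1,n):
        if S[i,4]<60: continue
        c=C[i]; u,v=c.round().astype(int); z=float(d[v,u]); dx,dy=c-[K[0,2],K[1,2]]; r=np.hypot(dx,dy); t=np.tan(r/K[0,0])
        q=T[:3,:3]@(z*np.array([t*dx/r,t*dy/r,1]))+T[:3,3]; w=M@q+s['position']
        if w[2]<.06 and np.hypot(*w[:2])<.6: print('wrist blob',(u,v),S[i,2:5],'tool',q.round(3),'world',w.round(3))
E
python3 -m jog '[[[0.75,0.33,-0.7,0,0],[0.75,0.33,-0.76,0,0],[0.75,0.33,-0.76,0,0],[0.75,0.33,-0.76,0.4,0],[0.75,0.34,-0.75,0.45,0],[0.75,0,0,0,0]]]'; python3 -c "
from nuts import *
snap('top','t28'); im=cv2.imread('pics/t28.png').astype(int); m=((im[...,2]-im[...,1]>14)&(im[...,2]<130)).astype(np.uint8); n,L,S,C=cv2.connectedComponentsWithStats(m)
for i in range(1,n):
  w=ray('top',*C[i],.014)
  if S[i,4]>12 and .15<w[0]<.45 and -.25<w[1]<.12: print(C[i].round(1),S[i,2:5],w[:2])
wnut('w28'); go(.316,-.05,.012)"
```

```text
time: 51.02
position: [0.3108, -0.0428, 0.0429]
tool_rot: [-3.001, -0.929, 0.003]
ft_force: [-0.7, -0.1, -0.0]
grip_width: 0.753
wrist blob (np.int64(46), np.int64(10)) [ 47  23 402] tool [ 0.192 -0.237  0.034] world [0.337 0.26  0.01 ]
wrist blob (np.int64(166), np.int64(13)) [11 25 90] tool [ 0.149 -0.098  0.02 ] world [0.38  0.12  0.023]
wrist blob (np.int64(320), np.int64(24)) [ 13  62 233] tool [0.136 0.    0.036] world [0.424 0.032 0.008]
wrist blob (np.int64(100), np.int64(65)) [ 125  109 1222] tool [ 0.121 -0.147  0.014] world [0.328 0.146 0.029]
wrist blob (np.int64(161), np.int64(31)) [21 17 87] tool [ 0.14  -0.107  0.032] world [0.367 0.123 0.012]
wrist blob (np.int64(118), np.int64(61)) [14 16 67] tool [ 0.124 -0.141  0.029] world [0.334 0.142 0.014]
wrist blob (np.int64(410), np.int64(102)) [100  38 119] tool [0.085 0.057 0.027] world [ 0.414 -0.043  0.017]
wrist blob (np.int64(333), np.int64(216)) [ 24  11 124] tool [0.013 0.009 0.023] world [ 0.328 -0.044  0.021]
wrist blob (np.int64(332), np.int64(235)) [ 23  20 217] tool [0.002 0.008 0.016] world [ 0.318 -0.05   0.028]
t 51.12 [ 0.3123 -0.0447  0.044 ] yaw 34.2 j [ 0.91 -0.28 -0.76  2.39 -0.23  0.97 -0.67] units [0.   0.16 0.8 ]
```

```bash
python3 -m jog '[[[0.75,0.08,0.16,0.3,0],[0.75,0,0,0.5,0],[0,0,0,0,0],[0,0,0,0,0],[0,0,0,0,0],[0,0,0,0,0],[0,0,0,0,0]]]'; python3 -c "
from nuts import *
s=get_state(); p=list(s['position']); print(s['grip_width'],p,s['ft_force'])
rows(lin(p,[.33,-.06,.05],1,0)+lin([.33,-.06,.05],[.41,-.15,.20],4,0)+lin([.41,-.15,.2],[.538,-.2007,.187],4,0))"
```

```text
time: 52.0
position: [0.3181, -0.0486, 0.0118]
tool_rot: [3.003, 0.922, 0.0]
ft_force: [1.2, 0.4, 1.3]
grip_width: 0.31
0.30989502448565176 [np.float64(0.31809662116662735), np.float64(-0.04861171404468705), np.float64(0.011789703345272986)] [1.17141219 0.3646834  1.28618349]
[0.09, 0.4, -0.96, 0] mm 42
[0.1, 0.75, -0.94, 0] mm 48
[0.1, 0.75, -0.94, 0] mm 48
[0.1, 0.75, -0.94, 0] mm 48
[0.1, 0.75, -0.94, 0] mm 48
[0.48, 0.71, 0.08, 0] mm 35
[0.48, 0.71, 0.08, 0] mm 35
[0.48, 0.71, 0.08, 0] mm 35
[0.48, 0.71, 0.08, 0] mm 35
```

Gripped at 0.31, the same opening as the others. Carry it, drop it, lift clear and count.

```bash
python3 -m jog '[[[0,0.09,0.4,-0.96,0],[0,0.1,0.75,-0.94,0],[0,0.1,0.75,-0.94,0],[0,0.1,0.75,-0.94,0],[0,0.1,0.75,-0.94,0],[0,0.48,0.71,0.08,0],[0,0.48,0.71,0.08,0],[0,0.48,0.71,0.08,0],[0,0.48,0.71,0.08,0],[0,0,0,0,0]]]'
python3 -m jog '[[[0.6,0,0,0,0],[0.6,0,0,0,0],[0.7,0,0,-0.6,0],[0.7,0,0,-1,0],[0.7,0,0,-1,0],[0.7,-1,0,-1,0],[0.7,-1,0,0,0],[0.7,-1,0,0,0],[0.7,-1,0,0,0],[0.7,0,0,0,0]]]'
python3 -c "
from nuts import *
go(.538,-.2007,.2)
snap('top','t30'); snap('side','s30')
for f,n in (('t30','top'),('s30','side')):
  im=cv2.imread(f'pics/{f}.png').astype(int); m=((im[...,2]-im[...,1]>14)&(im[...,2]<100)&(im[...,1]-im[...,0]<40)).astype(np.uint8); k,L,S,C=cv2.connectedComponentsWithStats(m)
  for i in range(1,k):
    if S[i,4]<10: continue
    w=world(n,f,*C[i].round().astype(int),0)
    if -.1<w[0]<.75 and -.45<w[1]<.4 and -.02<w[2]<.2: print(n,C[i].round(1),S[i,2:5],w)
print('bar px depth', [ (v,[world('top','t30',u,v,0)[2].round(3) for u in (375,385,400,410)]) for v in range(230,242)])
for u,v in [(257,165),(262,185),(268,200)]: print(world('top','t30',u,v))
"
```

```text
time: 53.25
position: [0.5387, -0.2014, 0.1861]
tool_rot: [-3.0, -0.921, 0.0]
ft_force: [-0.8, 0.6, 0.4]
grip_width: 0.304
time: 54.5
position: [0.402, -0.2931, 0.332]
tool_rot: [3.004, 0.911, -0.003]
ft_force: [0.5, -0.3, 0.5]
grip_width: 0.698
t 54.5 [ 0.402  -0.2931  0.332 ] yaw 33.7 j [ 1.19 -0.02 -0.6   1.62 -0.01  1.54 -0.39] units [ 4.12 -0.04  3.29]
top [361.6 165.2] [  8  56 120] [ 0.6677 -0.1049  0.1199]
top [466.9 163.2] [18 13 67] [ 0.6872 -0.4297  0.0724]
top [377.9 200.1] [ 36  22 274] [ 0.5765 -0.1602  0.0423]
top [437.3 191.7] [ 6  3 12] [ 0.5812 -0.3111  0.1556]
top [410.4 198.7] [ 18  10 119] [ 0.58   -0.2593  0.042 ]
top [488.7 205.4] [ 25  22 260] [ 0.5432 -0.4495  0.1663]
top [465.3 212.1] [ 7 14 34] [ 0.5426 -0.4334  0.0237]
side [330.2 133.9] [ 3  6 10] [ 0.5741 -0.4372  0.1298]
side [461.8 173. ] [ 43  22 443] [ 0.0382 -0.408   0.0172]
bar px depth [(230, [np.float64(0.001), np.float64(0.0), np.float64(0.0), np.float64(0.001)]), (231, [np.float64(-0.001), np.float64(1.217), np.float64(-0.0), np.float64(0.003)]), (232, [np.float64(0.113), np.float64(-0.002), np
[... 164 characters left out ...]
np.float64(0.003), np.float64(0.006)]), (235, [np.float64(0.109), np.float64(0.11), np.float64(0.113), np.float64(0.001)]), (236, [np.float64(0.004), np.float64(0.107), np.float64(0.111), np.float64(-0.002)]), (237, [np.float64(-0.0), np.float64(0.005), np.float64(0.111), np.float64(0.11)]), (238, [np.float64(-0.001), np.float64(0.004), np.float64(0.113), np.float64(0.111)]), (239, [np.float64(0.004), np.float64(-0.001), np.float64(-0.001), np.float64(0.113)]), (240, [np.float64(0.0), np.float64(0.005), np.float64(0.003), np.float64(0.002)]), (241, [np.float64(-0.001), np.float64(-0.0), np.float64(0.0), np.float64(0.002)])]
[0.6976 0.2273 0.0016]
[0.6269 0.2053 0.0217]
[0.5793 0.1855 0.0172]
```

```bash
python3 - <<'E'
from h import *
p=eyes.camera_params('top');K=p['camera_matrix'];T=p['pose']
def cloud(f):
    d=np.load(f'pics/{f}.npy'); v,u=np.mgrid[:400,:640]; c=np.stack([(u-K[0,2])/K[0,0]*d,(v-K[1,2])/K[1,1]*d,d],-1); return c@T[:3,:3].T+T[:3,3],d
P0,d0=cloud('top0'); P,d=cloud('t30'); im=cv2.imread('pics/t30.png').astype(int)
m=(d>0)&(P[...,0]>.48)&(P[...,0]<.75)&(P[...,1]>.08)&(P[...,1]<.25)&(P[...,2]>.085)&(P[...,2]<.13)
q=P[m]; c=np.linalg.lstsq(np.c_[q,][:,:2]*[1,1]@np.eye(2)-q[:,:2].mean(0),q[:,2]-q[:,2].mean(),rcond=None)[0]
print('scoop bar n',m.sum(),q.mean(0).round(3),'x',q[:,0].min().round(3),q[:,0].max().round(3),'y',q[:,1].min().round(3),q[:,1].max().round(3),'slope',c.round(3))
for z in ((.03,.05),): 
    m2=(P[...,0]>.48)&(P[...,0]<.73)&(P[...,1]>.06)&(P[...,1]<.25)&(P[...,2]>z[0])&(P[...,2]<z[1]); print('wall pts',m2.sum(),P[m2].min(0).round(3),P[m2].max(0).round(3))
# nuts in the pocket: colour r-g with darkness, print map of z and colour
for v in range(186,212,2): print(v,' '.join('%3d%s'%(P[v,u,2]*1000,'*' if im[v,u,2]-im[v,u,1]>22 and im[v,u,2]<95 else ' ') for u in range(366,440,2)))
df=(abs(P0[...,2]-P[...,2])>.012)&(d0>0)&(d>0); df=cv2.morphologyEx(df.astype(np.uint8),cv2.MORPH_OPEN,np.ones((3,3)))
k,L,S,C=cv2.connectedComponentsWithStats(df)
for i in range(1,k): print('changed',S[i],P0[int(C[i][1]),int(C[i][0])].round(2)) if S[i,4]>15 else 0
E
```

```text
scoop bar n 200 [0.646 0.149 0.097] x 0.589 0.706 y 0.137 0.162 slope [0.033 0.163]
wall pts 205 [0.572 0.09  0.03 ] [0.729 0.213 0.05 ]
186  30   33   33   35   35   34   35   33   34   38   41   42   34   38   39   42   43   42  189  189  192  189  190  188  192  189  189  190  191  188  192  188  189  189  191  192  190 
188  31   27   33   29   33   29   34   29   30   34   37   31   34   34   33   33   36   39   36   39   41   36   38   39   41   41  188  188  191  190  189  187  190  189  192  192  193 
190  30   25   39   47   43   43   34   28   42   43   34   32   29   32   33   33   35   33   32   35   35   33   38   38   40   38   38   40   35   38   63   88  105* 137  184  188  194 
192  26   21   44   49   47   50   25   44*  48*  46   50   25   30   45   43   41   31   29   31   28   33   36   32   29   33   30   32   30   35   30   59   86  113  135  148  147* 168 
194  19   19   45   50   51   46   19   45*  47*  50*  44   29   41   47*  50*  44   23   24   26   39   48   48   30   29   42   44   27   31   32   38   61   92  113  136  143  137   -4 
196  27   20   24 
[... 1157 characters left out ...]
  86   86   85   86   82   81   79   81   77   78   77   75   70   69   68   65   64   64   64   60   60   56   53   78  106  126  149  163    1    4 
210 109  108  111  103  104  102  103  100   97   97   95   95   94   89   89   90   86   89   84   85   86   80   77   78   76   76   74   71   73   71   81  104  131  152  160    0    4 
changed [247 155  52  56 808] [0.65 0.18 0.01]
changed [ 357  183   85   58 3122] [ 0.54 -0.19  0.17]
changed [  416   205   182   195 19865] [ 0.28 -0.55 -0.  ]
changed [285 210  10   8  50] [0.54 0.12 0.02]
changed [261 213  23  13 129] [0.52 0.17 0.02]
changed [ 548  301   92   64 4010] [ 0.24 -0.57  0.39]
changed [609 376  31  24 444] [ 0.2  -0.44  0.63]
```

```bash
python3 -c "
from bench import job,get_state
print(get_state()['time']); print(job.close_job())"
```

```text
54.6
the job is handed in; nothing more can be done
None
```

I handed the job in at 54.6 s of the 64 s. All five nuts are in the open bin, but they did not get there by being tipped from the scoop.

- **Bin front:** I pulled it open until the force rose to 20 N at the stop. At the end the handle's height still matched the fully open angle.
- **Tipping:** I picked up the scoop with all five nuts and tipped it against the roof edge to about 40°. All five nuts went over the front panel onto the worktop near (0.24, −0.17) instead of into the bin.
- **Recovery:** I set the empty scoop down, then picked the nuts up one by one and dropped each into the bin. Two had been pushed further in, towards the base, during an earlier grasp. One of those I had to roll back out with a finger before I could grip it.

**Last checks, by depth camera and colour only, since all 12 picture views were used:**
- There are five nut-sized bumps in the pocket, and I found no nuts elsewhere on the worktop.
- The scoop is right way up and level, its bar top at 97 mm where 98 mm is expected. It stands about 6 cm from where it started and is turned about 27°.
- Comparing depth before and after, only the bin front, the scoop and the arm changed. The arm's own region of the picture also takes in the bottle and chopsticks, so I could not confirm those two. I did not move the arm against them.

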